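# Change the roll in the tape dispenser

## Robot

A 6-joint arm with a two-finger parallel gripper is mounted at the origin on a cart in front of the work surface, level with it; the furniture and walls round the work are solid. World frame = base frame: x ahead of the robot, y to its left, z up, the work surface at z = 0. Lengths are in mm, angles in degrees, forces in N, time in s.
With the tool pointing down it reaches from about 300 to 850 mm from the base axis. Payload 4.2 kg.
Tool frame: the origin (TCP) lies midway between the tips of the shut fingers; the grasp point (between the pads) lies pinch_z behind it (pinch_z is the distance from the TCP to the grasp point, in mm); z points along the fingers, y is the line along which they close (so a half turn about z gives the same grasp; the last joint's range is limited). The gripper opens to 91 mm and grips with 3 to 60 N. Pads are 32 mm wide; open, the fingers measure 118 mm over their backs; the gripper's body (76 mm by 178 mm) begins 60 mm behind the grasp point.
Start: joints at [-77.693, 18.312, 89.639, -0, 72.044, -1.146], TCP at [133.775, -559.238, 213.976] pointing down, gripper open.
Joint ranges: [-177.97, 177.97], [-48.28, 115.42], [12.27, 149.76], [-77.06, 257.06], [2.81, 150.46], [-146.56, 146.56]. Speed limits (degrees/s): [147.25, 147.25, 180, 180, 180, 180].

## Interface

Orientations are given as [roll, pitch, yaw] about the fixed x, y, z axes, in that order (R = Rz(yaw) Ry(pitch) Rx(roll)).
In Python, from workcell import state, grab_frame, job_done, masks_of, landmark_of, pinch_z gives the robot as it stands. The module is installed in compiled form; this text tells all that it offers.
- The arm moves only by the tool move_arm, never from a script. Its argument "plan" is a list of rows, each an object of numbers: "x", "y", "z": the shift along the tool's x, y, z in mm; "rx", "ry", "rz": the turn, a rotation vector about the tool's x, y, z in rad. A call has 1 to 10 rows; each row shifts and turns the commanded pose from where the row before left it, along the tool's axes as they then stand; what a row does not reach is not made up. A row lasts 1/10 s, in which the tool goes at most 50 mm and 8.59 degrees, less where a joint would pass 70% of its speed; a pose out of reach is approached as far as the arm can. A call is refused whole if a number of a shift passes 50 or a number of a turn 0.15, either way. A call with a gripper value outside its range is refused whole. "grip" is the opening, from 0 (shut) to 1 (fully open), set as the call begins (left out, the last holds). The fingers move at their own pace and stop on an object; "squeeze" is the grip in N (left out, the last holds). Time passes only in rows, so rows that do not move let the fingers close. It gives the time, the measured TCP pose, the force, the opening and the grip force at its end, in the units of the state.
- state(): the state, without advancing time (a new reading comes with each control period).
- grab_frame(name): name is "scene" or "top" or "wrist"; returns a dict with "img" (384x512x3 uint8, red, green, blue), "z_map" (384x512 float32, mm along the optical axis (not along the pixel's ray), 0 where there is no reading), "fx", "fy", "cx", "cy" (pixels), "rvec" (rotation vector, rad) and "tvec" (3), from world to camera coordinates, as OpenCV has them. Camera axes: x right, y down, z forward; pixel columns grow to the right and rows downward; lengths in mm; the calibration is good to about 2 mm. A picture is of the moment at which its call begins.
- job_done(): hands the job in; it is judged then, once.
Trained networks look in the newest picture that a camera, given by its name, has taken for a name from the list of things; names that differ only in an ending like _2 or _b are one class to them, and where a whole thing is asked for, a point or a joint stands for the part that bears it (a point fixed in the world has none). Each returns a list of dicts, best first, with "p" (0 to 1); they miss things now and then, are a little off and sometimes report something else, mostly with a low value. They report only what shows in the picture. A call takes as long as a camera call.
- masks_of(camera, label): "pixels" (384x512 bool, what is visible of it) and "box" ([centre column, centre row, width, height] in pixels, round what is visible of it).
- landmark_of(camera, label): "point" ([column, row] in pixels: a listed point, or the origin of a listed thing).
The state is a dict: "time_s": time; "qpos": joint angles; "qvel": joint speeds; "effort": joint torques, N m; "ee_pos": TCP position; "ee_rot": TCP orientation; "force": force on the tool from outside, world axes, zero at the start; "torque": the same for the moment, N m; "gripper_width": finger opening in mm; "gripper_force": force on a finger pad.
Only numpy, scipy, OpenCV 4.12 (cv2) and the standard library are available. Lean on these libraries where they do the work, as an engineer would, in place of code of your own. Each camera call takes 0.05 s, during which the arm holds its last target. There are 200 camera calls.

## Task

Put the green roll, which hangs at the back of the peg on the wooden stand, onto the hub of the blue tape dispenser, and throw the nearly used-up brown roll that is on the hub into the red scrap bin. The blue and yellow rolls hang in front of the green one: hang both on the peg of the grey spare stand meanwhile, and in the end hang each back on the wooden stand's peg where it was, in the same order. Leave the glue bottle and the oil can standing where they are.

Things in the scene. Friction and masses are not known exactly. Their poses are not given: they have to be found in the camera images.
- roll_blue: Full roll of blue tape, 120 mm across, 24 mm wide, about 0.2 kg. Rigid ring, origin at its centre, its axis along its own x (parallel to the peg); bore 76 mm across. At the start it hangs upright on the storage stand's peg, first or second from the tip (it changes places with the yellow roll).
- roll_yellow: Full roll of yellow tape, 112 mm across, 24 mm wide, about 0.2 kg. Rigid ring, origin at its centre, its axis along its own x (parallel to the peg); bore 76 mm across. At the start it hangs on the storage stand's peg, first or second from the tip.
- roll_green: Full roll of green tape, 116 mm across, 24 mm wide, about 0.2 kg. Rigid ring, origin at its centre, its axis along its own x (parallel to the peg); bore 76 mm across. At the start it hangs on the storage stand's peg, third from the tip; the rolls hang 50 mm apart, centre to centre.
- spent_roll: Brown, nearly used-up roll, 94 mm across, 24 mm wide, so its ring is 9 mm thick, about 60 g. Rigid ring, origin at its centre, its axis along its own x (parallel to the peg); bore 76 mm across. At the start it hangs on the dispenser's hub.
- storage_stand: Wooden stand, fixed, whose peg holds the three full rolls. Origin on the board under its middle; level peg along the body's -x (towards the robot), axis 125 mm above the board, 20 mm thick, from the post at x = +85 mm to its tip at -85 mm; end knob 26 mm across on the last 9 mm. Post 46 mm wide, 146 mm high; base 85 mm wide. A roll hangs with its centre 97 mm above the board.
- spare_stand: Grey stand, fixed, with a bare steel peg. Origin on the board under its middle; level peg along the body's -x (towards the robot), axis 125 mm above the board, 20 mm thick, from the post at x = +85 mm to its tip at -85 mm; end knob 26 mm across on the last 9 mm. Post 46 mm wide, 146 mm high; base 85 mm wide. A roll hangs with its centre 97 mm above the board.
- dispenser: Blue tape dispenser, fixed. Origin on the board below its free-turning black hub: level, axis 115 mm up, along the body's -x; 52 mm across from x = +44 to -19 mm, narrowing to its tip at -33 mm; collar 60 mm across behind it, post from +52 mm, 124 mm high. A roll hangs on it with its centre 103 mm above the board. Cutter at y = +86 to +100 mm, 90 mm high; base y -74 to +104 mm.
- scrap_bin: Open red plastic bin, 160 x 160 mm, 75 mm high, walls and floor 6 mm, fixed. Origin on the board below its middle. All of these stand on a plywood work board whose top is 52 mm above the bench (z = 0.052); low hand tools, up to 31 mm high, lie along the front edge of the board.
- glue_bottle: White glue bottle with an orange nozzle, 54 mm across, 115 mm high, standing loose behind the stands; not to be moved. Origin at the centre of its underside.
- oil_can: Small brown oil can with a thin upright spout, 66 mm across, 135 mm high, standing loose behind the stands; not to be moved. Origin at the centre of its underside.

How it is judged:
By the outcome, as a careful person would: the job done as asked, in the order asked, and still so for the second after the job is handed in, with the robot touching nothing.
It also fails if it takes over 144 s, if anything falls off the work surface, if the arm or the gripper's body presses on something with over 40 N, if the wrist force passes 120 N, or if a joint passes its speed limit or range.

## Working session

There is one attempt and no reset: what is moved stays moved. The work goes in short steps, Python scripts to look and compute and a tool call to move; the robot and the scene stay as the last step left them, time stands still between calls to the robot, and variables do not carry over. Pictures are saved under pics/ and viewed, at most 14 in all, crops included, and the job is handed in when it is done.

Besides the shell and the picture viewer there is one more tool, called after "Request:" as name(argument=value, ...), one argument or row to a line, values as JSON. move_arm: Moves the arm, as the interface text tells. Its arguments: {"type":"object","properties":{"plan":{"type":"array","items":{"type":"object","properties":{"x":{"type":"number"},"y":{"type":"number"},"z":{"type":"number"},"rx":{"type":"number"},"ry":{"type":"number"},"rz":{"type":"number"}}}},"grip":{"type":"number"},"squeeze":{"type":"number"}},"required":["plan"]}

```bash
mkdir -p pics; cat > h.py <<'E'
import numpy as np, cv2
from scipy.spatial.transform import Rotation as R
from workcell import state, grab_frame, job_done, masks_of, landmark_of, pinch_z
def save(f,n): cv2.imwrite('pics/'+n+'.png',f['img'][:,:,::-1])
def cloud(f):
    z=f['z_map'].astype(float);v,u=np.mgrid[:384,:512]
    P=np.stack([(u-f['cx'])/f['fx']*z,(v-f['cy'])/f['fy']*z,z],-1)
    M=cv2.Rodrigues(np.array(f['rvec'],float))[0];t=np.array(f['tvec'],float).ravel()
    W=(P-t)@M; W[z<=0]=np.nan
    return W
E
python3 - <<'E'
from h import *
print(state(), pinch_z if not callable(pinch_z) else pinch_z())
for c in ['scene','top']:
    f=grab_frame(c);save(f,c+'0');W=cloud(f)
    print(c,f['fx'],f['rvec'],f['tvec'])
    for n in ['roll_blue','roll_yellow','roll_green','spent_roll','storage_stand','spare_stand','dispenser','scrap_bin','glue_bottle','oil_can']:
        m=masks_of(c,n);l=landmark_of(c,n)
        if m:
            P=W[m[0]['pixels']];P=P[~np.isnan(P[:,0])]
            print(n,round(m[0]['p'],2),len(m),np.round(m[0]['box']),np.percentile(P,[2,50,98],axis=0).round().tolist(),[ (np.round(k['point']),round(k['p'],2)) for k in l[:1]])
        else: print(n,None)
E
```

```text
{'time_s': 0.0, 'qpos': array([-7.76938102e+01,  1.83523068e+01,  8.97053712e+01, -3.08930213e-04,
        7.20433748e+01, -1.14843412e+00]), 'qvel': array([-0.03779482, -0.06790306, -0.00608239, -0.01411046, -0.033096  ,
       -0.0731958 ]), 'effort': array([-1.73273158e-03, -4.12467027e+01, -2.31980574e+01,  7.24461442e-02,
        4.57485463e-02, -1.30960702e-04]), 'ee_pos': array([ 133.65741824, -558.74215972,  213.12061482]), 'ee_rot': array([-1.79898962e+02, -1.73170672e-03,  1.34547179e+01]), 'force': array([-0.59594719,  0.48089695, -0.78582559]), 'torque': array([0.02587285, 0.00610907, 0.02481176]), 'gripper_force': 0.0, 'gripper_width': 91.11082787883825} 18.8
scene 446.6238022434034 [ 1.22762156 -2.0914558   1.13203158] [243.65527622 429.83764439 938.40365657]
roll_blue 0.72 2 [348. 172.  27.  34.] [[528.0, -398.0, 116.0], [536.0, -335.0, 183.0], [588.0, -312.0, 208.0]] [(array([360., 182.]), 0.82)]
roll_yellow 0.93 1 [347. 173.  30.  32.] [[527.0, -403.0, 105.0], [536.0, -336.0, 185.0], [581.0, -312.0, 209.0]] [(array([350., 174.]), 0.56)]
roll_green 0.65 2 [338. 164.  
[... 1762 characters left out ...]
.]), 0.82)]
spare_stand 0.88 1 [286. 200.  33.  79.] [[469.0, -205.0, 63.0], [561.0, -158.0, 68.0], [643.0, -124.0, 197.0]] [(array([285., 210.]), 0.74)]
dispenser 0.61 1 [118. 202.  84.  64.] [[495.0, 174.0, 54.0], [543.0, 241.0, 71.0], [624.0, 346.0, 193.0]] [(array([129., 209.]), 0.65)]
scrap_bin 0.87 2 [202. 208.  73.  69.] [[460.0, -39.0, 53.0], [549.0, 50.0, 58.0], [624.0, 125.0, 128.0]] [(array([204., 213.]), 0.73)]
glue_bottle 0.8 1 [246. 156.  19.  23.] [[661.0, -85.0, 70.0], [677.0, -62.0, 131.0], [707.0, -39.0, 163.0]] [(array([245., 157.]), 0.75)]
oil_can 0.78 1 [171. 156.  27.  29.] [[657.0, 107.0, 56.0], [682.0, 133.0, 92.0], [717.0, 166.0, 165.0]] [(array([173., 158.]), 0.63)]
```

View pics/scene0.png

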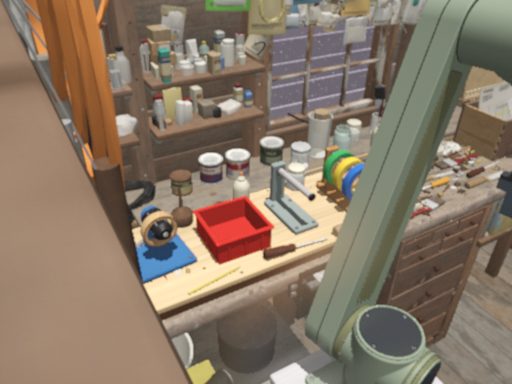

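View pics/top0.png

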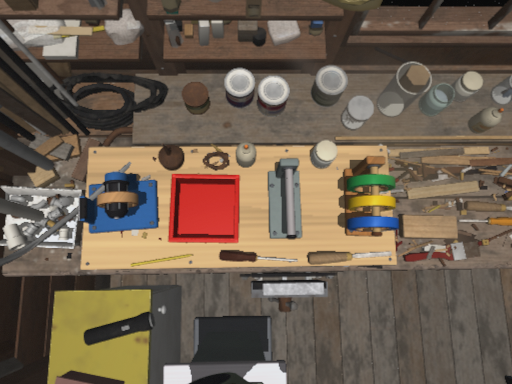

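Scene view: green, yellow and blue rolls at about (338,165), (347,173) and (353,180); the spare stand at (290,195), bin at (236,232), and brown roll at (158,229). Top view: blue is first from the tip (373,225), then yellow (372,206) and green (371,183). Next I'll measure exact axes.

```bash
python3 - <<'E'
from h import *
f=grab_frame('top');W=cloud(f)
for n,zl in [('roll_blue',195),('roll_yellow',190),('roll_green',190),('spent_roll',185)]:
    m=masks_of('top',n)
    if not m: print(n,None);continue
    P=W[m[0]['pixels']];P=P[(P[:,2]>zl)&(P[:,2]<215)]
    # row-middle line: x mid of extremes
    b=np.polyfit(P[:,1],P[:,0],1)
    # crown: quad fit z vs y
    q=np.polyfit(P[:,1],P[:,2],2)
    print(n,len(P),'x',P[:,0].min().round(1),P[:,0].max().round(1),'y',P[:,1].min().round(1),P[:,1].max().round(1),'zmax',np.percentile(P[:,2],97).round(1),'yawdeg',np.degrees(np.arctan(-b[0])).round(1),'crown y',(-q[1]/2/q[0]).round(1))
def peg(nm,box,z0,z1):
    x0,x1,y0,y1=box
    s=(W[...,0]>x0)&(W[...,0]<x1)&(W[...,1]>y0)&(W[...,1]<y1)&(W[...,2]>z0)&(W[...,2]<z1)
    P=W[s]
    if len(P)<5: print(nm,len(P));return
    b=np.polyfit(P[:,0],P[:,1],1)
    print(nm,len(P),'x',np.percentile(P[:,0],[0,5,95,100]).round(1),'y',np.percentile(P[:,1],[0,5,95,100]).round(1),'zmax',P[:,2].max().round(1),'yaw',np.degrees(np.arctan(b[0])).round(2),'mid y @550',np.polyval(b,550).round(1))
peg('spare peg',(440,620,-230,-100),165,192)
peg('spare post',(600,700,-230,-100),193,205)
peg('stor post',(610,700,-420,-300),190,205)
peg('stor peg',(440,640,-385,-340),165,189)
peg('stor tip',(440,479,-420,-300),100,200)
peg('disp post',(575,640,180,320),165,190)
peg('disp hub',(480,545,190,300),150,196)
peg('spare base',(430,640,-230,-90),57,75)
peg('stor base',(430,660,-430,-290),57,80)
peg('disp base',(430,660,150,370),57,75)
peg('bin rim',(430,660,-60,140),120,132)
E
```

```text
roll_blue 327 x 480.5 505.1 y -403.3 -328.7 zmax 209.4 yawdeg -2.0 crown y -366.9
roll_yellow 317 x 530.4 556.1 y -405.2 -329.7 zmax 204.7 yawdeg -2.5 crown y -368.7
roll_green 341 x 579.8 605.5 y -410.0 -330.0 zmax 207.0 yawdeg -1.5 crown y -369.8
spent_roll 323 x 543.5 571.8 y 209.6 281.5 zmax 202.7 yawdeg 4.5 crown y 247.2
spare peg 581 x [458.5 464.4 611.3 619.6] y [-177.6 -172.9 -155.1 -153.6] zmax 190.6 yaw 0.45 mid y @550 -163.4
spare post 143 x [626.5 628.7 645.4 646.3] y [-184.4 -181.6 -143.6 -141. ] zmax 200.5 yaw -2.03 mid y @550 -160.1
stor post 166 x [629.8 632.2 651.4 652.8] y [-393.8 -390.9 -350.6 -348.4] zmax 200.3 yaw 10.85 mid y @550 -387.9
stor peg 377 x [462.3 466.  631.9 639.4] y [-384.8 -377.4 -350.  -340.1] zmax 189.0 yaw -0.28 mid y @550 -364.9
stor tip 75 x [462.3 462.7 478.  478.4] y [-376.5 -374.4 -355.3 -352.4] zmax 192.7 yaw 3.27 mid y @550 -359.3
disp post 291 x [575.1 576.7 619.  625.9] y [220.7 223.8 271.1 276.7] zmax 190.0 yaw 1.34 mid y @550 240.9
disp hub 330 x [512.7 515.4 543.8 545. ] y [219.1 221.4 270.  289.9] zmax 195.2 yaw 14.41 mid y @550 248.2
spare base 1468 x [438.  476.3 626.9 639.9] y [-225.7 -203.5 -124.4 -121.3] zmax 74.1 yaw -0.28 mid y @550 -158.5
stor base 620 x [430.  473.9 644.  653.6] y [-425.3 -386.6 -325.9 -291.7] zmax 79.6 yaw 2.1 mid y @550 -346.9
disp base 2041 x [465.6 497.  617.8 659.8] y [151.2 176.7 335.5 354.4] zmax 75.0 yaw -17.87 mid y @550 242.6
bin rim 1253 x [456.1 458.3 625.2 629. ] y [-43.6 -40.6 126.  130.1] zmax 131.3 yaw -0.18 mid y @550 43.5
```

```bash
python3 - <<'E'
import cv2
a=cv2.imread('pics/top0.png')
s=cv2.resize(a[140:270,260:400],None,fx=4,fy=4,interpolation=cv2.INTER_CUBIC)
d=cv2.resize(a[140:250,80:250],None,fx=4,fy=4,interpolation=cv2.INTER_CUBIC)
cv2.imwrite('pics/s.png',s);cv2.imwrite('pics/d.png',d)
E
```

```text
(no output)
```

View pics/s.png

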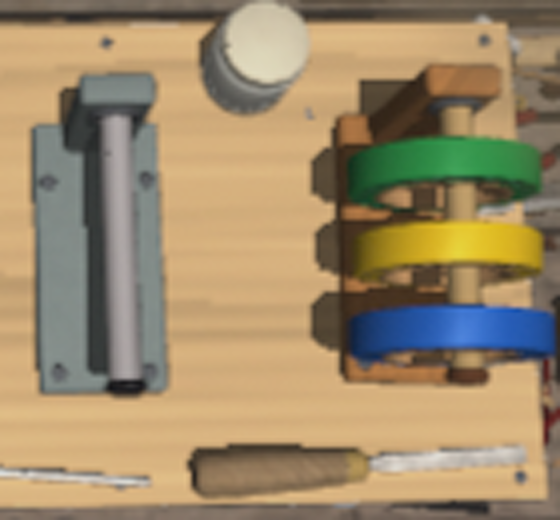

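View pics/d.png

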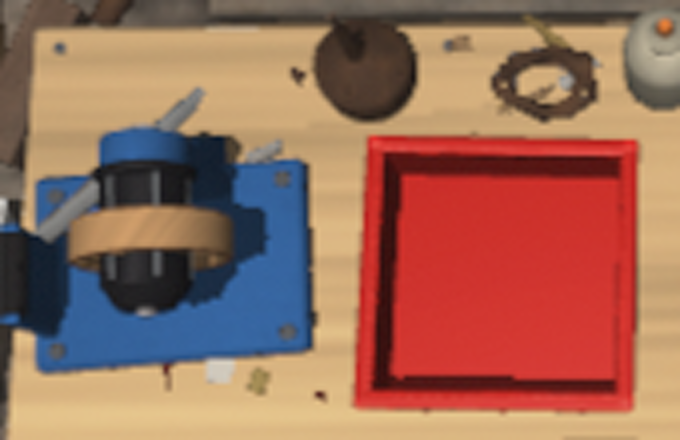

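The crops confirm order blue–yellow–green from the tip, brown roll at crop (150,235) on the black hub, and a dispenser turned a few degrees. Fitting cylinders for the axes.

```bash
python3 - <<'E'
from h import *
from scipy.optimize import least_squares
Fs=[grab_frame('top') for _ in range(3)]; Wt=np.nanmean([cloud(f) for f in Fs],0)
Fs=[grab_frame('scene') for _ in range(3)]; Ws=np.nanmean([cloud(f) for f in Fs],0)
def sel(W,b): 
    return W[(W[...,0]>b[0])&(W[...,0]<b[1])&(W[...,1]>b[2])&(W[...,1]<b[3])&(W[...,2]>b[4])&(W[...,2]<b[5])]
def cyl(nm,P,r,xr):
    g=lambda p:np.hypot(P[:,1]-p[0]-p[1]*(P[:,0]-xr),P[:,2]-p[2])-r
    s=least_squares(g,[np.median(P[:,1]),0,np.median(P[:,2])],loss='soft_l1',f_scale=1.5)
    print(nm,len(P),'y@%d'%xr,s.x[0].round(1),'yaw',np.degrees(np.arctan(s.x[1])).round(2),'z',s.x[2].round(1),'rms',np.sqrt(np.mean(s.fun**2)).round(2))
for c,W in (('top',Wt),('scene',Ws)):
  for nm,b,r in (('spare',(478,612,-185,-140,170,192),10),('stor',(507,528,-390,-340,170,192),10),('stor2',(606,625,-390,-340,170,192),10),('hub',(524,541,215,275,165,197),26)):
    P=sel(W,b)
    if len(P)>20: cyl(c+' '+nm,P,r,550)
  for nm,b in (('spare tip',(440,490,-190,-135,160,195)),('spare post',(590,680,-190,-130,193,204)),('stor tip',(440,479,-390,-340,160,195)),('hubtip',(480,530,225,265,150,185)),('disppost',(575,680,200,290,168,184))):
    P=sel(W,b)
    if len(P)>5: print(c,nm,len(P),np.percentile(P[:,0],[1,50,99]).round(1),np.percentile(P[:,1],[1,50,99]).round(1))
P=np.vstack([sel(Wt,(507,528,-390,-340,170,192)),sel(Wt,(606,625,-390,-340,170,192)),sel(Wt,(557,578,-390,-340,170,192))]);cyl('stor all',P,10,550)
# rolls as cylinder: yaw tilt and center
for n,D in [('roll_blue',120),('roll_yellow',112),('roll_green',116),('spent_roll',94)]:
    m=masks_of('top',n)
    if not m: continue
    P=Wt[cv2.erode(m[0]['pixels'].astype(np.uint8),np.ones((3,3)))>0];P=P[P[:,2]>165]
    cyl(n,P,D/2,550); print('  xmid',(np.percentile(P[:,0],2)+np.percentile(P[:,0],98))/2, np.percentile(P[:,0],[2,98]).round(1))
E
```

```text
top spare 481 y@550 -164.4 yaw 0.39 z 175.7 rms 0.74
top stor 78 y@550 -369.7 yaw -2.97 z 175.8 rms 0.83
top stor2 50 y@550 -368.9 yaw -1.69 z 175.8 rms 0.66
top hub 178 y@550 243.7 yaw -8.04 z 165.4 rms 1.3
top spare tip 126 [459.7 473.6 489.9] [-176.9 -163.4 -153.8]
top spare post 146 [628.7 637.6 646.1] [-184.2 -162.6 -141.4]
top stor tip 75 [462.4 468.8 478.5] [-375.8 -363.7 -353.9]
top hubtip 92 [512.9 518.7 529.7] [225.4 240.1 264. ]
top disppost 121 [575.4 596.5 625.5] [220.9 228.2 276.5]
scene spare 229 y@550 -152.7 yaw 0.47 z 191.9 rms 3.29
scene hub 131 y@550 247.8 yaw 6.42 z 167.6 rms 1.64
scene spare tip 89 [457.1 463.2 489.4] [-171.9 -159.4 -151.4]
scene spare post 73 [624.3 633.8 648. ] [-184.3 -161.2 -139.4]
scene hubtip 162 [511.1 515.8 525.9] [226.9 249.1 264.8]
scene disppost 29 [586.2 593.3 616.5] [226.5 274.8 279.4]
stor all 197 y@550 -369.0 yaw -1.62 z 175.8 rms 0.77
roll_blue 459 y@550 -368.7 yaw -1.62 z 147.2 rms 3.8
  xmid 491.61116114955024 [480.5 502.7]
roll_yellow 439 y@550 -368.9 yaw -1.48 z 147.2 rms 3.47
  xmid 542.2234726921847 [530.3 554.1]
roll_green 456 y@550 -368.1 yaw -2.81 z 147.0 rms 4.29
  xmid 591.534363781346 [580.2 602.8]
spent_roll 394 y@550 246.8 yaw 4.21 z 153.7 rms 1.39
  xmid 557.1932646912945 [544.  570.4]<stdin>:3: RuntimeWarning: Mean of empty slice
<stdin>:4: RuntimeWarning: Mean of empty slice
```

Request:
move_arm(
  plan=[
    {"rz":-0.15},
    {"rz":-0.15},
    {"rz":-0.15},
    {"rz":-0.15},
    {"rz":-0.15},
    {"rz":-0.15},
    {"rz":-0.15},
    {"rz":-0.15},
    {"rz":-0.133},
    {},
  ],
  grip=0.4,
)

```text
schema error: expected keys x, y, z, rx, ry, rz
```

Request:
move_arm(
  plan=[
    {"x":0,"y":0,"z":-30,"rx":0,"ry":0,"rz":-0.15},
    {"x":0,"y":0,"z":-30,"rx":0,"ry":0,"rz":-0.15},
    {"x":0,"y":0,"z":0,"rx":0,"ry":0,"rz":-0.15},
    {"x":0,"y":0,"z":0,"rx":0,"ry":0,"rz":-0.15},
    {"x":0,"y":0,"z":0,"rx":0,"ry":0,"rz":-0.15},
    {"x":0,"y":0,"z":0,"rx":0,"ry":0,"rz":-0.15},
    {"x":0,"y":0,"z":0,"rx":0,"ry":0,"rz":-0.15},
    {"x":0,"y":0,"z":0,"rx":0,"ry":0,"rz":-0.15},
    {"x":0,"y":0,"z":0,"rx":0,"ry":0,"rz":-0.105},
    {"x":0,"y":0,"z":0,"rx":0,"ry":0,"rz":0},
  ],
  grip=0.42,
  squeeze=30,
)

```text
time_s: 3.85
ee_pos: [133.8, -559.2, 274.0]
ee_rot: [180.0, 0.0, 88.2]
force: [-0.2, 0.0, -0.2]
gripper_width: 38.4
gripper_force: 0.0
```

Request:
move_arm(
  plan=[
    {"x":22.6,"y":39.1,"z":0,"rx":0,"ry":0,"rz":0},
    {"x":22.6,"y":39.1,"z":0,"rx":0,"ry":0,"rz":0},
    {"x":22.6,"y":39.1,"z":0,"rx":0,"ry":0,"rz":0},
    {"x":22.6,"y":39.1,"z":0,"rx":0,"ry":0,"rz":0},
    {"x":22.6,"y":39.1,"z":0,"rx":0,"ry":0,"rz":0},
    {"x":22.6,"y":39.1,"z":0,"rx":0,"ry":0,"rz":0},
    {"x":22.6,"y":39.1,"z":0,"rx":0,"ry":0,"rz":0},
    {"x":22.6,"y":39.1,"z":0,"rx":0,"ry":0,"rz":0},
    {"x":22.3,"y":39.0,"z":0,"rx":0,"ry":0,"rz":0},
    {"x":0,"y":0,"z":0,"rx":0,"ry":0,"rz":0},
  ],
)

```text
time_s: 4.85
ee_pos: [496.0, -364.2, 273.2]
ee_rot: [179.9, -0.1, 88.4]
force: [-0.7, -0.0, 0.6]
gripper_width: 38.1
gripper_force: 0.0
```

```bash
python3 - <<'E'
from h import *
f=grab_frame('wrist');save(f,'w0');W=cloud(f)
for n in ['roll_blue','roll_yellow','roll_green']:
    m=masks_of('wrist',n)
    if not m: continue
    P=W[m[0]['pixels']];P=P[P[:,2]>180]
    if len(P)>10: print(n,m[0]['p'],len(P),np.percentile(P,[1,50,99],axis=0).round(1).tolist())
E
```

```text
roll_blue 0.98 2789 [[483.0, -409.2, 181.1], [495.0, -351.8, 203.9], [506.8, -313.9, 209.7]]
roll_yellow 0.75 2410 [[530.1, -395.4, 180.8], [544.4, -350.3, 200.6], [556.8, -320.2, 206.5]]
roll_green 0.84 3339 [[581.1, -411.5, 180.8], [591.3, -358.1, 200.1], [606.1, -319.7, 207.5]]
```

View pics/w0.png

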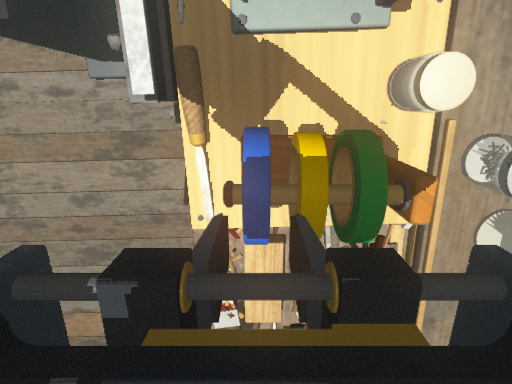

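The wrist view shows the blue roll at (257,185) between the open fingers' line (column 265), yellow at (312,185) and green at (358,185). I'll re-measure now that the arm has settled.

```bash
cat >> h.py <<'E'
def rolls(cam,names,zmin=185):
    f=grab_frame(cam);W=cloud(f)
    for n in names:
        m=masks_of(cam,n)
        if not m: print(n,None);continue
        P=W[cv2.erode(m[0]['pixels'].astype(np.uint8),np.ones((3,3)))>0];P=P[P[:,2]>zmin]
        if len(P)<10: print(n,'few');continue
        c=P[P[:,2]>np.percentile(P[:,2],98)-6]; y0=np.median(c[:,1]); lo,hi=np.percentile(c[:,0],[2,98])
        b=np.polyfit(P[:,1],P[:,0],1)
        print(n,round(m[0]['p'],2),'x',lo.round(1),hi.round(1),'mid',((lo+hi)/2).round(1),'y',y0.round(1),'top',np.percentile(P[:,2],98).round(1),'yaw',np.degrees(np.arctan(-b[0])).round(1))
    return f
def st():
    s=state();print(round(s['time_s'],2),s['ee_pos'].round(1),s['ee_rot'].round(2),s['force'].round(1),round(s['gripper_width'],1),round(s['gripper_force'],1))
E
python3 - <<'E'
from h import *
st();rolls('wrist',['roll_blue','roll_yellow','roll_green']);rolls('top',['roll_blue','roll_yellow','roll_green']);st()
E
```

```text
5.05 [ 490.9 -367.6  273.9] [-1.7996e+02  1.0000e-02  8.8130e+01] [ 0.3 -0.   0.7] 38.3 0.0
roll_blue 0.65 x 532.6 554.6 mid 543.6 y -362.5 top 205.5 yaw 0.1
roll_yellow 0.61 x 532.6 554.9 mid 543.7 y -362.6 top 205.5 yaw -0.0
roll_green 0.85 x 582.2 603.9 mid 593.1 y -364.5 top 207.4 yaw -3.3
roll_blue 0.65 x 482.5 501.5 mid 492.0 y -364.4 top 209.1 yaw -0.4
roll_yellow 0.67 x 531.9 552.8 mid 542.4 y -365.6 top 205.6 yaw -1.0
roll_green 0.57 x 581.2 603.1 mid 592.1 y -367.1 top 207.4 yaw -4.5
5.45 [ 491.3 -367.5  274.1] [1.7999e+02 1.0000e-02 8.8170e+01] [-0.2 -0.2  0.6] 38.3 0.0
```

Request:
move_arm(
  plan=[
    {"x":0,"y":1,"z":20,"rx":0,"ry":0,"rz":0},
    {"x":0,"y":0,"z":20,"rx":0,"ry":0,"rz":0},
    {"x":0,"y":0,"z":20,"rx":0,"ry":0,"rz":0},
    {"x":0,"y":0,"z":12,"rx":0,"ry":0,"rz":0},
    {"x":0,"y":0,"z":8,"rx":0,"ry":0,"rz":0},
    {"x":0,"y":0,"z":4,"rx":0,"ry":0,"rz":0},
    {"x":0,"y":0,"z":0,"rx":0,"ry":0,"rz":0},
    {"x":0,"y":0,"z":0,"rx":0,"ry":0,"rz":0},
  ],
)

```text
time_s: 6.25
ee_pos: [493.1, -367.5, 190.8]
ee_rot: [179.9, 0.1, 88.2]
force: [-0.0, 0.0, -0.4]
gripper_width: 38.3
gripper_force: 0.0
```

Request:
move_arm(
  plan=[
    {"x":0,"y":0,"z":0,"rx":0,"ry":0,"rz":0},
    {"x":0,"y":0,"z":0,"rx":0,"ry":0,"rz":0},
    {"x":0,"y":0,"z":0,"rx":0,"ry":0,"rz":0},
    {"x":0,"y":0,"z":0,"rx":0,"ry":0,"rz":0},
    {"x":0,"y":0,"z":0,"rx":0,"ry":0,"rz":0},
  ],
  grip=0,
  squeeze=35,
)

```text
time_s: 6.75
ee_pos: [493.0, -367.3, 190.4]
ee_rot: [179.9, 0.0, 88.2]
force: [1.4, 0.4, 2.0]
gripper_width: 23.6
gripper_force: 35.0
```

Request:
move_arm(
  plan=[
    {"x":0,"y":0,"z":-6,"rx":0,"ry":0,"rz":0},
    {"x":0,"y":0,"z":-11,"rx":0,"ry":0,"rz":0},
    {"x":0,"y":0,"z":-11,"rx":0,"ry":0,"rz":0},
    {"x":0,"y":0,"z":0,"rx":0,"ry":0,"rz":0},
    {"x":0,"y":-5,"z":0,"rx":0,"ry":0,"rz":0},
    {"x":0,"y":-15,"z":0,"rx":0,"ry":0,"rz":0},
    {"x":0,"y":-20,"z":0,"rx":0,"ry":0,"rz":0},
    {"x":0,"y":-20,"z":0,"rx":0,"ry":0,"rz":0},
    {"x":0,"y":-10,"z":0,"rx":0,"ry":0,"rz":0},
    {"x":0,"y":0,"z":0,"rx":0,"ry":0,"rz":0},
  ],
)

```text
time_s: 7.75
ee_pos: [421.0, -364.8, 218.0]
ee_rot: [-180.0, -0.0, 88.1]
force: [1.1, -0.9, -1.1]
gripper_width: 24.0
gripper_force: 35.0
```

```bash
python3 - <<'E'
from h import *
st();f=rolls('top',['roll_blue','roll_yellow','roll_green']);save(f,'t1');st()
E
```

```text
7.75 [ 421.  -364.8  218. ] [-1.7996e+02 -2.0000e-02  8.8140e+01] [ 1.1 -0.9 -1.1] 24.0 35.0
roll_blue 0.84 x 410.6 430.0 mid 420.3 y -347.7 top 235.3 yaw 0.3
roll_yellow 0.59 x 531.8 553.0 mid 542.4 y -367.2 top 205.6 yaw 0.4
roll_green 0.88 x 581.3 602.6 mid 592.0 y -368.4 top 207.2 yaw -2.2
7.95 [ 423.4 -365.1  217.9] [1.7997e+02 1.0000e-02 8.8240e+01] [-0.1 -0.3 -2.2] 24.0 35.0
```

View pics/t1.png

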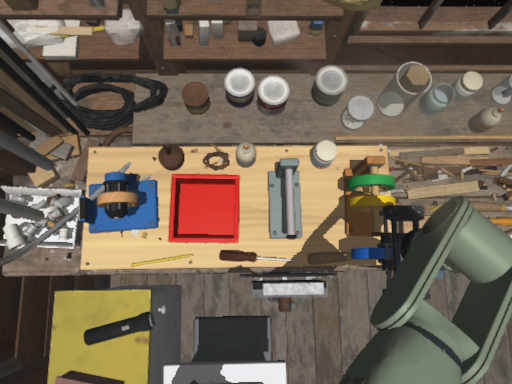

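The top view shows the blue roll held off the peg at (372,253), the others untouched. Moving over to the spare peg.

Request:
move_arm(
  plan=[
    {"x":10,"y":0,"z":0,"rx":0,"ry":0,"rz":-0.038},
    {"x":25,"y":0,"z":0,"rx":0,"ry":0,"rz":0},
    {"x":30,"y":0,"z":0,"rx":0,"ry":0,"rz":0},
    {"x":30,"y":0,"z":0,"rx":0,"ry":0,"rz":0},
    {"x":30,"y":0,"z":0,"rx":0,"ry":0,"rz":0},
    {"x":30,"y":0,"z":0,"rx":0,"ry":0,"rz":0},
    {"x":25,"y":0,"z":0,"rx":0,"ry":0,"rz":0},
    {"x":20,"y":0,"z":0,"rx":0,"ry":0,"rz":0},
    {"x":0,"y":0,"z":0,"rx":0,"ry":0,"rz":0},
    {"x":0,"y":0,"z":0,"rx":0,"ry":0,"rz":0},
  ],
)

```text
time_s: 8.95
ee_pos: [422.0, -164.7, 218.1]
ee_rot: [180.0, 0.0, 90.5]
force: [-0.3, 0.4, -1.9]
gripper_width: 23.6
gripper_force: 35.0
```

```bash
python3 - <<'E'
from h import *
st();f=rolls('top',['roll_blue']);f=rolls('scene',['roll_blue']);save(f,'s2');st()
E
```

```text
8.95 [ 422.  -164.7  218.1] [1.7998e+02 4.0000e-02 9.0550e+01] [-0.3  0.4 -1.9] 23.6 35.0
roll_blue 0.68 x 413.1 429.4 mid 421.3 y -123.8 top 221.8 yaw 5.9
roll_blue 0.74 x 416.7 428.0 mid 422.4 y -122.6 top 223.9 yaw 18.7
9.15 [ 421.9 -165.7  217.9] [-1.800e+02  2.000e-02  9.037e+01] [ 0.5 -0.7 -2.4] 23.9 35.0
```

View pics/s2.png

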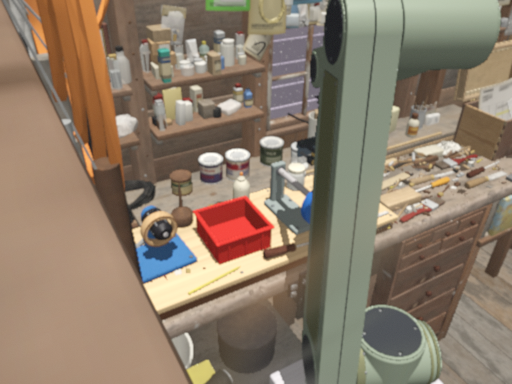

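The scene view shows the blue roll at (308,203) in front of the grey peg's tip, mostly behind the arm. Inserting it.

Request:
move_arm(
  plan=[
    {"x":0.5,"y":8,"z":0,"rx":0,"ry":0,"rz":0},
    {"x":0,"y":20,"z":0,"rx":0,"ry":0,"rz":0},
    {"x":0,"y":25,"z":0,"rx":0,"ry":0,"rz":0},
    {"x":0,"y":25,"z":0,"rx":0,"ry":0,"rz":0},
    {"x":0,"y":25,"z":0,"rx":0,"ry":0,"rz":0},
    {"x":0,"y":25,"z":0,"rx":0,"ry":0,"rz":0},
    {"x":0,"y":20,"z":0,"rx":0,"ry":0,"rz":0},
    {"x":0,"y":15,"z":0,"rx":0,"ry":0,"rz":0},
    {"x":0,"y":0,"z":0,"rx":0,"ry":0,"rz":0},
    {"x":0,"y":0,"z":0,"rx":0,"ry":0,"rz":0},
  ],
)

```text
time_s: 10.15
ee_pos: [584.4, -163.6, 217.3]
ee_rot: [-179.9, -0.0, 90.4]
force: [-0.2, -0.2, -2.2]
gripper_width: 24.0
gripper_force: 35.0
```

Request:
move_arm(
  plan=[
    {"x":0,"y":0,"z":8,"rx":0,"ry":0,"rz":0},
    {"x":0,"y":0,"z":9,"rx":0,"ry":0,"rz":0},
    {"x":0,"y":0,"z":6,"rx":0,"ry":0,"rz":0},
    {"x":0,"y":0,"z":4,"rx":0,"ry":0,"rz":0},
    {"x":0,"y":0,"z":0,"rx":0,"ry":0,"rz":0},
    {"x":0,"y":0,"z":0,"rx":0,"ry":0,"rz":0},
  ],
)

```text
time_s: 10.75
ee_pos: [584.7, -163.4, 190.9]
ee_rot: [180.0, 0.0, 90.4]
force: [-0.1, -0.3, -2.7]
gripper_width: 23.4
gripper_force: 35.0
```

Request:
move_arm(
  plan=[
    {"x":0,"y":0,"z":1,"rx":0,"ry":0,"rz":0},
    {"x":0,"y":0,"z":0,"rx":0,"ry":0,"rz":0},
  ],
)

```text
time_s: 10.95
ee_pos: [584.8, -163.4, 190.4]
ee_rot: [180.0, 0.0, 90.4]
force: [-1.0, -0.2, 1.5]
gripper_width: 23.9
gripper_force: 35.0
```

Request:
move_arm(
  plan=[
    {"x":0,"y":0,"z":0,"rx":0,"ry":0,"rz":0},
    {"x":0,"y":0,"z":0,"rx":0,"ry":0,"rz":0},
    {"x":0,"y":0,"z":0,"rx":0,"ry":0,"rz":0},
    {"x":0,"y":0,"z":-10,"rx":0,"ry":0,"rz":0},
    {"x":0,"y":0,"z":-20,"rx":0,"ry":0,"rz":0},
    {"x":0,"y":0,"z":-30,"rx":0,"ry":0,"rz":0},
    {"x":0,"y":0,"z":0,"rx":0,"ry":0,"rz":0},
  ],
  grip=0.42,
)

```text
time_s: 11.65
ee_pos: [587.0, -164.0, 255.1]
ee_rot: [179.5, 0.2, 90.4]
force: [-0.4, -0.4, 0.8]
gripper_width: 38.6
gripper_force: 0.0
```

```bash
python3 - <<'E'
from h import *
st();f=rolls('top',['roll_blue','roll_yellow','roll_green']);st()
E
```

```text
11.65 [ 587.  -164.   255.1] [1.7947e+02 1.6000e-01 9.0400e+01] [-0.4 -0.4  0.8] 38.6 0.0
roll_blue few
roll_yellow 0.76 x 531.5 552.7 mid 542.1 y -365.7 top 205.2 yaw -1.1
roll_green 0.62 x 581.4 602.7 mid 592.0 y -369.5 top 207.4 yaw -3.1
11.85 [ 584.2 -163.2  249.2] [-1.7992e+02 -2.0000e-02  9.0400e+01] [-0.3  0.6  0.2] 38.1 0.0
```

Request:
move_arm(
  plan=[
    {"x":-20,"y":-5,"z":0,"rx":0,"ry":0,"rz":0},
    {"x":-35,"y":-7,"z":0,"rx":0,"ry":0,"rz":0},
    {"x":-35,"y":-7,"z":0,"rx":0,"ry":0,"rz":0},
    {"x":-35,"y":-7,"z":0,"rx":0,"ry":0,"rz":0},
    {"x":-35,"y":-7,"z":0,"rx":0,"ry":0,"rz":0},
    {"x":-30,"y":-7,"z":0,"rx":0,"ry":0,"rz":0},
    {"x":-15.2,"y":-3.1,"z":0,"rx":0,"ry":0,"rz":0.038},
    {"x":0,"y":0,"z":0,"rx":0,"ry":0,"rz":0},
    {"x":0,"y":0,"z":0,"rx":0,"ry":0,"rz":0},
  ],
)

```text
time_s: 12.75
ee_pos: [543.1, -367.8, 249.4]
ee_rot: [-180.0, -0.1, 88.2]
force: [-0.3, 1.1, -0.6]
gripper_width: 38.3
gripper_force: 0.0
```

```bash
python3 - <<'E'
from h import *
st();f=rolls('wrist',['roll_yellow','roll_green']);rolls('top',['roll_blue']);st()
E
```

```text
12.75 [ 543.1 -367.8  249.4] [-1.7996e+02 -1.0000e-01  8.8230e+01] [-0.3  1.1 -0.6] 38.3 0.0
roll_yellow 0.64 x 533.4 555.2 mid 544.3 y -362.9 top 205.3 yaw -1.5
roll_green 0.7 x 582.9 604.8 mid 593.8 y -362.9 top 207.4 yaw 1.1
roll_blue 0.87 x 573.0 592.6 mid 582.8 y -162.1 top 209.1 yaw 0.5
13.0 [ 543.5 -367.6  250.2] [179.98  -0.    88.31] [-0.6 -0.2 -0. ] 38.1 0.0
```

Blue hangs on the spare peg (top 209). Now yellow.

Request:
move_arm(
  plan=[
    {"x":-1,"y":0,"z":20,"rx":0,"ry":0,"rz":0},
    {"x":0,"y":0,"z":18,"rx":0,"ry":0,"rz":0},
    {"x":0,"y":0,"z":12,"rx":0,"ry":0,"rz":0},
    {"x":0,"y":0,"z":7,"rx":0,"ry":0,"rz":0},
    {"x":0,"y":0,"z":3,"rx":0,"ry":0,"rz":0},
    {"x":0,"y":0,"z":0,"rx":0,"ry":0,"rz":0},
    {"x":0,"y":0,"z":0,"rx":0,"ry":0,"rz":0},
  ],
)

```text
time_s: 13.7
ee_pos: [543.4, -370.1, 190.8]
ee_rot: [179.9, 0.1, 88.2]
force: [-0.1, -0.3, -0.0]
gripper_width: 38.2
gripper_force: 0.0
```

Request:
move_arm(
  plan=[
    {"x":0,"y":0,"z":0,"rx":0,"ry":0,"rz":0},
    {"x":0,"y":0,"z":0,"rx":0,"ry":0,"rz":0},
    {"x":0,"y":0,"z":0,"rx":0,"ry":0,"rz":0},
    {"x":0,"y":0,"z":0,"rx":0,"ry":0,"rz":0},
    {"x":0,"y":0,"z":0,"rx":0,"ry":0,"rz":0},
  ],
  grip=0,
)

```text
time_s: 14.2
ee_pos: [543.3, -370.1, 190.5]
ee_rot: [179.9, 0.0, 88.2]
force: [-0.3, -0.3, 2.8]
gripper_width: 23.7
gripper_force: 35.0
```

Request:
move_arm(
  plan=[
    {"x":0,"y":0,"z":-6,"rx":0,"ry":0,"rz":0},
    {"x":0,"y":0,"z":-11,"rx":0,"ry":0,"rz":0},
    {"x":0,"y":0,"z":-11,"rx":0,"ry":0,"rz":0},
    {"x":0,"y":0,"z":0,"rx":0,"ry":0,"rz":0},
    {"x":0,"y":-15,"z":0,"rx":0,"ry":0,"rz":0},
    {"x":0,"y":-25,"z":0,"rx":0,"ry":0,"rz":0},
    {"x":0,"y":-30,"z":0,"rx":0,"ry":0,"rz":0},
    {"x":0,"y":-30,"z":0,"rx":0,"ry":0,"rz":0},
    {"x":0,"y":-15,"z":0,"rx":0,"ry":0,"rz":0},
    {"x":0,"y":0,"z":0,"rx":0,"ry":0,"rz":0},
  ],
)

```text
time_s: 15.2
ee_pos: [426.7, -366.3, 218.4]
ee_rot: [180.0, 0.0, 88.1]
force: [1.5, -0.8, -1.9]
gripper_width: 23.8
gripper_force: 35.0
```

Request:
move_arm(
  plan=[
    {"x":10,"y":-2,"z":0,"rx":0,"ry":0,"rz":-0.038},
    {"x":25,"y":0,"z":0,"rx":0,"ry":0,"rz":0},
    {"x":30,"y":0,"z":0,"rx":0,"ry":0,"rz":0},
    {"x":30,"y":0,"z":0,"rx":0,"ry":0,"rz":0},
    {"x":30,"y":0,"z":0,"rx":0,"ry":0,"rz":0},
    {"x":30,"y":0,"z":0,"rx":0,"ry":0,"rz":0},
    {"x":25,"y":0,"z":0,"rx":0,"ry":0,"rz":0},
    {"x":21,"y":0,"z":0,"rx":0,"ry":0,"rz":0},
    {"x":0,"y":0,"z":0,"rx":0,"ry":0,"rz":0},
    {"x":0,"y":0,"z":0,"rx":0,"ry":0,"rz":0},
  ],
)

```text
time_s: 16.2
ee_pos: [426.0, -164.8, 218.1]
ee_rot: [179.9, 0.0, 90.6]
force: [-0.4, -0.0, -2.0]
gripper_width: 23.8
gripper_force: 35.0
```

```bash
python3 - <<'E'
from h import *
st();f=rolls('top',['roll_blue','roll_yellow','roll_green']);st()
E
```

```text
16.2 [ 426.  -164.8  218.1] [1.7995e+02 4.0000e-02 9.0570e+01] [-0.4 -0.  -2. ] 23.8 35.0
roll_blue 0.97 x 573.0 592.4 mid 582.7 y -162.0 top 209.1 yaw 0.1
roll_yellow few
roll_green 0.79 x 581.3 602.1 mid 591.7 y -368.5 top 207.4 yaw -1.9
16.4 [ 425.4 -165.9  217.9] [1.7999e+02 1.0000e-02 9.0370e+01] [ 0.4  0.3 -2.8] 24.1 35.0
```

Request:
move_arm(
  plan=[
    {"x":0,"y":10,"z":0,"rx":0,"ry":0,"rz":0},
    {"x":0,"y":20,"z":0,"rx":0,"ry":0,"rz":0},
    {"x":0,"y":25,"z":0,"rx":0,"ry":0,"rz":0},
    {"x":0,"y":25,"z":0,"rx":0,"ry":0,"rz":0},
    {"x":0,"y":20,"z":0,"rx":0,"ry":0,"rz":0},
    {"x":0,"y":0,"z":0,"rx":0,"ry":0,"rz":0},
    {"x":0,"y":0,"z":10,"rx":0,"ry":0,"rz":0},
    {"x":0,"y":0,"z":10,"rx":0,"ry":0,"rz":0},
    {"x":0,"y":0,"z":6,"rx":0,"ry":0,"rz":0},
    {"x":0,"y":0,"z":0,"rx":0,"ry":0,"rz":0},
  ],
)

```text
time_s: 17.4
ee_pos: [523.9, -164.5, 191.2]
ee_rot: [-179.9, -0.0, 90.4]
force: [0.2, 0.1, -2.7]
gripper_width: 23.7
gripper_force: 35.0
```

Request:
move_arm(
  plan=[
    {"x":0,"y":0,"z":2,"rx":0,"ry":0,"rz":0},
    {"x":0,"y":0,"z":0,"rx":0,"ry":0,"rz":0},
  ],
)

```text
time_s: 17.6
ee_pos: [524.6, -164.6, 190.5]
ee_rot: [180.0, 0.0, 90.4]
force: [-2.6, 0.6, 2.1]
gripper_width: 23.8
gripper_force: 35.0
```

Request:
move_arm(
  plan=[
    {"x":0,"y":0,"z":0,"rx":0,"ry":0,"rz":0},
    {"x":0,"y":0,"z":0,"rx":0,"ry":0,"rz":0},
    {"x":0,"y":0,"z":0,"rx":0,"ry":0,"rz":0},
    {"x":0,"y":0,"z":-10,"rx":0,"ry":0,"rz":0},
    {"x":0,"y":0,"z":-20,"rx":0,"ry":0,"rz":0},
    {"x":0,"y":0,"z":-25,"rx":0,"ry":0,"rz":0},
    {"x":0,"y":0,"z":-10,"rx":0,"ry":0,"rz":0},
    {"x":0,"y":0,"z":0,"rx":0,"ry":0,"rz":0},
  ],
  grip=0.42,
)

```text
time_s: 18.4
ee_pos: [526.0, -164.8, 256.8]
ee_rot: [179.8, 0.1, 90.4]
force: [-0.2, 0.0, 0.4]
gripper_width: 38.6
gripper_force: 0.0
```

Request:
move_arm(
  plan=[
    {"x":30,"y":4,"z":0,"rx":0,"ry":0,"rz":0},
    {"x":48,"y":5,"z":0,"rx":0,"ry":0,"rz":0},
    {"x":48,"y":5,"z":0,"rx":0,"ry":0,"rz":0},
    {"x":48,"y":5,"z":0,"rx":0,"ry":0,"rz":0},
    {"x":48,"y":5,"z":0,"rx":0,"ry":0,"rz":0},
    {"x":48,"y":5,"z":0,"rx":0,"ry":0,"rz":0},
    {"x":48,"y":5,"z":0,"rx":0,"ry":0,"rz":0},
    {"x":32,"y":3,"z":0,"rx":0,"ry":0,"rz":0},
    {"x":15.7,"y":1,"z":0,"rx":0,"ry":0,"rz":-0.07},
    {"x":0,"y":0,"z":0,"rx":0,"ry":0,"rz":0},
  ],
)

```text
time_s: 19.4
ee_pos: [559.8, 203.4, 253.2]
ee_rot: [-179.9, 0.0, 94.6]
force: [-0.9, -1.6, -0.2]
gripper_width: 38.2
gripper_force: 0.0
```

```bash
python3 - <<'E'
from h import *
grab_frame('top');st()
f=rolls('top',['roll_blue','roll_yellow','roll_green','spent_roll']);f=rolls('wrist',['spent_roll']);save(f,'w2');st()
E
```

```text
19.45 [559.9 201.8 253.5] [-1.7986e+02  7.0000e-02  9.4450e+01] [-0.  -1.2 -0.6] 38.3 0.0
roll_blue 0.77 x 572.9 592.5 mid 582.7 y -163.6 top 208.9 yaw 0.5
roll_yellow few
roll_green 0.62 x 581.3 602.7 mid 592.0 y -368.8 top 207.4 yaw -2.7
spent_roll 0.73 x 513.2 533.9 mid 523.5 y -164.6 top 205.6 yaw 0.0
spent_roll 0.74 x 547.9 570.1 mid 559.0 y 252.3 top 202.6 yaw 3.7
19.8 [560.6 200.4 255.1] [1.7999e+02 1.0000e-02 9.4310e+01] [ 0.  -0.7 -0.5] 38.3 0.0
```

View pics/w2.png

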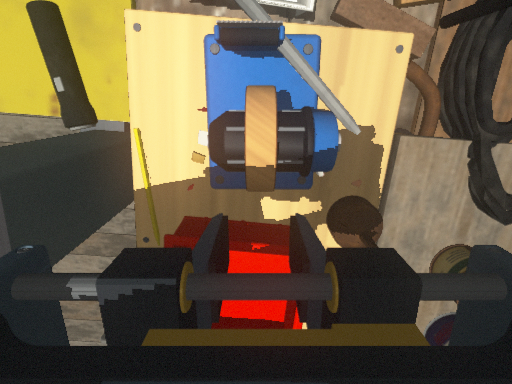

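The wrist view shows the brown roll at (261,135) on the hub, in line with the finger gap (column 265). Descending at its near (−y) side.

Request:
move_arm(
  plan=[
    {"x":1,"y":0,"z":25,"rx":0,"ry":0,"rz":0},
    {"x":0,"y":0,"z":25,"rx":0,"ry":0,"rz":0},
    {"x":0,"y":0,"z":20,"rx":0,"ry":0,"rz":0},
    {"x":0,"y":0,"z":18,"rx":0,"ry":0,"rz":0},
    {"x":0,"y":0,"z":14,"rx":0,"ry":0,"rz":0},
    {"x":0,"y":0,"z":9,"rx":0,"ry":0,"rz":0},
    {"x":0,"y":0,"z":0,"rx":0,"ry":0,"rz":0},
    {"x":0,"y":0,"z":0,"rx":0,"ry":0,"rz":0},
  ],
)

```text
time_s: 20.6
ee_pos: [560.8, 202.3, 144.5]
ee_rot: [179.9, -0.0, 94.4]
force: [0.7, -0.2, -0.4]
gripper_width: 37.9
gripper_force: 0.0
```

Request:
move_arm(
  plan=[
    {"x":0,"y":0,"z":0,"rx":0,"ry":0,"rz":0},
    {"x":0,"y":0,"z":0,"rx":0,"ry":0,"rz":0},
    {"x":0,"y":0,"z":0,"rx":0,"ry":0,"rz":0},
    {"x":0,"y":0,"z":0,"rx":0,"ry":0,"rz":0},
    {"x":0,"y":0,"z":0,"rx":0,"ry":0,"rz":0},
  ],
  grip=0,
)

```text
time_s: 21.1
ee_pos: [560.8, 202.6, 144.6]
ee_rot: [179.9, -0.0, 94.4]
force: [0.2, 0.1, 3.7]
gripper_width: 23.6
gripper_force: 35.0
```

Request:
move_arm(
  plan=[
    {"x":0,"y":0,"z":-6,"rx":0,"ry":0,"rz":0},
    {"x":0,"y":0,"z":-6,"rx":0,"ry":0,"rz":0},
    {"x":0,"y":0,"z":0,"rx":0,"ry":0,"rz":0},
    {"x":0,"y":0,"z":0,"rx":0,"ry":0,"rz":0},
  ],
)

```text
time_s: 21.5
ee_pos: [560.4, 202.4, 156.0]
ee_rot: [180.0, 0.0, 94.4]
force: [-0.1, 0.6, -1.1]
gripper_width: 23.7
gripper_force: 35.0
```

Request:
move_arm(
  plan=[
    {"x":0,"y":-10,"z":0,"rx":0,"ry":0,"rz":0},
    {"x":0,"y":-20,"z":0,"rx":0,"ry":0,"rz":0},
    {"x":0,"y":-20,"z":0,"rx":0,"ry":0,"rz":0},
    {"x":0,"y":-20,"z":0,"rx":0,"ry":0,"rz":0},
    {"x":0,"y":0,"z":0,"rx":0,"ry":0,"rz":0},
    {"x":0,"y":0,"z":-10,"rx":0,"ry":0,"rz":0},
    {"x":0,"y":0,"z":-20,"rx":0,"ry":0,"rz":0},
    {"x":0,"y":0,"z":-15,"rx":0,"ry":0,"rz":0},
    {"x":0,"y":0,"z":0,"rx":0,"ry":0,"rz":0},
  ],
)

```text
time_s: 22.4
ee_pos: [493.1, 197.8, 203.7]
ee_rot: [179.6, -0.1, 94.4]
force: [0.3, -0.6, -0.6]
gripper_width: 23.8
gripper_force: 35.0
```

```bash
python3 - <<'E'
from h import *
st();f=rolls('top',['spent_roll']);f=grab_frame('scene');a=cv2.resize(f['img'][150:290,120:320],None,fx=3,fy=3)[:,:,::-1];cv2.imwrite('pics/s3.png',a);st()
E
```

```text
22.4 [493.1 197.8 203.7] [ 1.7965e+02 -9.0000e-02  9.4400e+01] [ 0.3 -0.6 -0.6] 23.8 35.0
spent_roll None
22.55 [490.7 196.9 200.4] [-1.7996e+02  2.0000e-02  9.4400e+01] [-0.2 -0.9 -0.6] 23.6 35.0
```

View pics/s3.png

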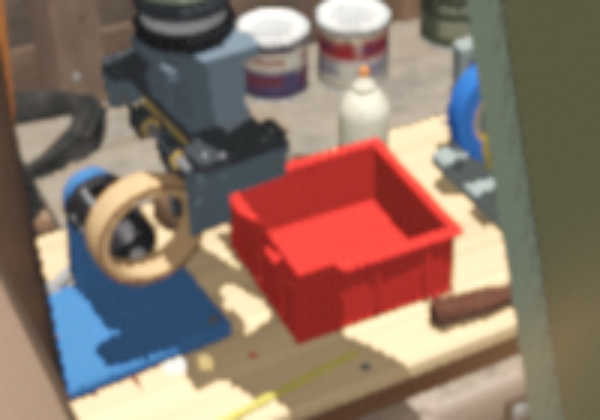

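The brown roll is held clear in front of the hub at crop (140,228); carry it to the bin.

Request:
move_arm(
  plan=[
    {"x":-15,"y":4,"z":0,"rx":0,"ry":0,"rz":0},
    {"x":-35,"y":6,"z":0,"rx":0,"ry":0,"rz":0},
    {"x":-40,"y":7,"z":0,"rx":0,"ry":0,"rz":0},
    {"x":-40,"y":7,"z":0,"rx":0,"ry":0,"rz":0},
    {"x":-38,"y":7,"z":0,"rx":0,"ry":0,"rz":0},
    {"x":-24,"y":5,"z":0,"rx":0,"ry":0,"rz":0},
    {"x":-10,"y":0,"z":0,"rx":0,"ry":0,"rz":0.07},
    {"x":0,"y":0,"z":10,"rx":0,"ry":0,"rz":0},
    {"x":0,"y":0,"z":20,"rx":0,"ry":0,"rz":0},
    {"x":0,"y":0,"z":20,"rx":0,"ry":0,"rz":0},
  ],
)

```text
time_s: 23.55
ee_pos: [541.5, -1.7, 149.4]
ee_rot: [-180.0, -0.0, 90.5]
force: [-0.8, 0.0, -1.1]
gripper_width: 23.8
gripper_force: 35.0
```

Request:
move_arm(
  plan=[
    {"x":0,"y":0,"z":20,"rx":0,"ry":0,"rz":0},
    {"x":0,"y":0,"z":15,"rx":0,"ry":0,"rz":0},
    {"x":0,"y":0,"z":10,"rx":0,"ry":0,"rz":0},
    {"x":0,"y":0,"z":5,"rx":0,"ry":0,"rz":0},
    {"x":0,"y":0,"z":0,"rx":0,"ry":0,"rz":0},
  ],
)

```text
time_s: 24.05
ee_pos: [541.6, -1.5, 100.2]
ee_rot: [-179.9, 0.0, 90.4]
force: [0.0, -1.1, -0.4]
gripper_width: 23.8
gripper_force: 35.0
```

Request:
move_arm(
  plan=[
    {"x":0,"y":0,"z":0,"rx":0,"ry":0,"rz":0},
    {"x":0,"y":0,"z":0,"rx":0,"ry":0,"rz":0},
    {"x":0,"y":0,"z":0,"rx":0,"ry":0,"rz":0},
    {"x":0,"y":0,"z":-15,"rx":0,"ry":0,"rz":0},
    {"x":0,"y":0,"z":-25,"rx":0,"ry":0,"rz":0},
    {"x":0,"y":0,"z":-35,"rx":0,"ry":0,"rz":0},
    {"x":0,"y":0,"z":-35,"rx":0,"ry":0,"rz":0},
    {"x":0,"y":0,"z":-30,"rx":0,"ry":0,"rz":0},
    {"x":0,"y":0,"z":-15,"rx":0,"ry":0,"rz":0},
    {"x":0,"y":0,"z":0,"rx":0,"ry":0,"rz":0},
  ],
  grip=0.5,
)

```text
time_s: 25.05
ee_pos: [543.4, -1.7, 259.0]
ee_rot: [179.6, 0.0, 90.4]
force: [0.3, -0.2, 0.6]
gripper_width: 45.4
gripper_force: 0.0
```

```bash
python3 - <<'E'
from h import *
st();f=grab_frame('scene');a=cv2.resize(f['img'][150:290,120:320],None,fx=3,fy=3)[:,:,::-1];cv2.imwrite('pics/s4.png',a);st()
E
```

```text
25.05 [543.4  -1.7 259. ] [1.7962e+02 2.0000e-02 9.0400e+01] [ 0.3 -0.2  0.6] 45.4 0.0
25.1 [542.4  -1.6 257. ] [1.7984e+02 1.0000e-02 9.0400e+01] [0.4 0.7 0.5] 45.9 0.0
```

View pics/s4.png

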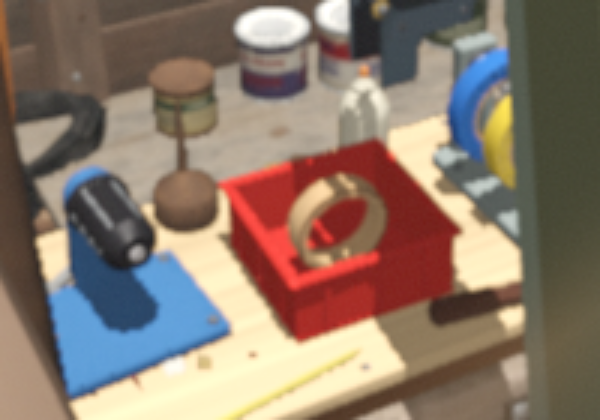

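The brown roll stands in the bin at crop (337,222), the hub is bare. Now the green roll.

Request:
move_arm(
  plan=[
    {"x":-30,"y":5,"z":0,"rx":0,"ry":0,"rz":0},
    {"x":-48,"y":6,"z":0,"rx":0,"ry":0,"rz":0},
    {"x":-48,"y":6,"z":0,"rx":0,"ry":0,"rz":0},
    {"x":-48,"y":6,"z":0,"rx":0,"ry":0,"rz":0},
    {"x":-48,"y":6,"z":0,"rx":0,"ry":0,"rz":0},
    {"x":-48,"y":6,"z":0,"rx":0,"ry":0,"rz":0},
    {"x":-48,"y":6,"z":0,"rx":0,"ry":0,"rz":0},
    {"x":-34,"y":5,"z":0,"rx":0,"ry":0,"rz":0},
    {"x":-17,"y":2,"z":0,"rx":0,"ry":0,"rz":0.038},
    {"x":0,"y":0,"z":0,"rx":0,"ry":0,"rz":0},
  ],
  grip=0.42,
)

```text
time_s: 26.1
ee_pos: [591.8, -372.4, 252.9]
ee_rot: [-179.8, -0.1, 88.1]
force: [-0.6, 0.2, -1.3]
gripper_width: 38.3
gripper_force: 0.0
```

```bash
python3 - <<'E'
from h import *
grab_frame('top');grab_frame('top');st();rolls('wrist',['roll_green']);rolls('top',['roll_blue','roll_yellow','roll_green']);st()
E
```

```text
26.2 [ 592.1 -369.5  254.3] [-1.7986e+02 -1.2000e-01  8.8250e+01] [-0.1  0.6 -0.4] 38.4 0.0
roll_green 0.68 x 583.8 605.3 mid 594.6 y -364.6 top 207.5 yaw -1.9
roll_blue None
roll_yellow 0.63 x 513.1 532.0 mid 522.5 y -164.9 top 205.6 yaw -0.0
roll_green 0.66 x 581.6 602.7 mid 592.2 y -360.7 top 207.6 yaw 1.5
26.5 [ 592.7 -369.2  256.4] [1.7998e+02 1.0000e-02 8.8310e+01] [0.6 0.9 0.1] 38.3 0.0
```

Request:
move_arm(
  plan=[
    {"x":-1,"y":0,"z":22,"rx":0,"ry":0,"rz":0},
    {"x":0,"y":0,"z":20,"rx":0,"ry":0,"rz":0},
    {"x":0,"y":0,"z":13,"rx":0,"ry":0,"rz":0},
    {"x":0,"y":0,"z":7,"rx":0,"ry":0,"rz":0},
    {"x":0,"y":0,"z":3,"rx":0,"ry":0,"rz":0},
    {"x":0,"y":0,"z":0,"rx":0,"ry":0,"rz":0},
    {"x":0,"y":0,"z":0,"rx":0,"ry":0,"rz":0},
  ],
)

```text
time_s: 27.2
ee_pos: [593.0, -371.5, 192.0]
ee_rot: [179.9, 0.1, 88.2]
force: [-0.8, 0.2, -1.0]
gripper_width: 38.4
gripper_force: 0.0
```

Request:
move_arm(
  plan=[
    {"x":0,"y":0,"z":0,"rx":0,"ry":0,"rz":0},
    {"x":0,"y":0,"z":0,"rx":0,"ry":0,"rz":0},
    {"x":0,"y":0,"z":0,"rx":0,"ry":0,"rz":0},
    {"x":0,"y":0,"z":0,"rx":0,"ry":0,"rz":0},
    {"x":0,"y":0,"z":0,"rx":0,"ry":0,"rz":0},
  ],
  grip=0,
)

```text
time_s: 27.7
ee_pos: [592.9, -371.4, 191.6]
ee_rot: [179.9, 0.0, 88.2]
force: [0.5, -0.7, 3.1]
gripper_width: 23.7
gripper_force: 35.0
```

Request:
move_arm(
  plan=[
    {"x":0,"y":0,"z":-6,"rx":0,"ry":0,"rz":0},
    {"x":0,"y":0,"z":-11,"rx":0,"ry":0,"rz":0},
    {"x":0,"y":0,"z":-11,"rx":0,"ry":0,"rz":0},
    {"x":0,"y":-10,"z":0,"rx":0,"ry":0,"rz":0},
    {"x":0,"y":-25,"z":0,"rx":0,"ry":0,"rz":0},
    {"x":0,"y":-32,"z":0,"rx":0,"ry":0,"rz":0},
    {"x":0,"y":-32,"z":0,"rx":0,"ry":0,"rz":0},
    {"x":0,"y":-32,"z":0,"rx":0,"ry":0,"rz":0},
    {"x":0,"y":-25,"z":0,"rx":0,"ry":0,"rz":0},
    {"x":0,"y":-10,"z":0,"rx":0,"ry":0,"rz":0},
  ],
)

```text
time_s: 28.7
ee_pos: [423.8, -365.6, 219.3]
ee_rot: [-179.9, -0.0, 88.1]
force: [0.5, -0.7, -2.0]
gripper_width: 23.7
gripper_force: 35.0
```

Request:
move_arm(
  plan=[
    {"x":12,"y":0,"z":-10,"rx":0,"ry":0,"rz":0},
    {"x":30,"y":-1,"z":-20,"rx":0,"ry":0,"rz":0},
    {"x":44,"y":-2,"z":-10,"rx":0,"ry":0,"rz":-0.02},
    {"x":45,"y":-1,"z":0,"rx":0,"ry":0,"rz":-0.02},
    {"x":45,"y":-1,"z":0,"rx":0,"ry":0,"rz":-0.02},
    {"x":45,"y":0,"z":0,"rx":0,"ry":0,"rz":-0.02},
    {"x":45,"y":0,"z":0,"rx":0,"ry":0,"rz":-0.02},
    {"x":45,"y":0,"z":0,"rx":0,"ry":0,"rz":0},
    {"x":45,"y":0,"z":0,"rx":0,"ry":0,"rz":0},
    {"x":45,"y":0,"z":0,"rx":0,"ry":0,"rz":0},
  ],
)

```text
time_s: 29.7
ee_pos: [411.9, 37.5, 260.0]
ee_rot: [179.9, -0.0, 94.0]
force: [1.2, -0.6, -2.2]
gripper_width: 23.6
gripper_force: 35.0
```

Request:
move_arm(
  plan=[
    {"x":40,"y":10,"z":0,"rx":0,"ry":0,"rz":-0.005},
    {"x":38,"y":15,"z":0,"rx":0,"ry":0,"rz":0},
    {"x":35,"y":15,"z":0,"rx":0,"ry":0,"rz":0},
    {"x":35,"y":15,"z":0,"rx":0,"ry":0,"rz":0},
    {"x":30,"y":15,"z":0,"rx":0,"ry":0,"rz":0},
    {"x":15,"y":10,"z":0,"rx":0,"ry":0,"rz":0},
    {"x":0,"y":0,"z":0,"rx":0,"ry":0,"rz":0},
    {"x":0,"y":0,"z":0,"rx":0,"ry":0,"rz":0},
  ],
)

```text
time_s: 30.5
ee_pos: [477.0, 233.7, 259.0]
ee_rot: [-180.0, 0.0, 94.3]
force: [0.7, -0.7, -1.7]
gripper_width: 23.6
gripper_force: 35.0
```

```bash
python3 - <<'E'
from h import *
from scipy.optimize import least_squares
st()
W=np.nanmean([cloud(grab_frame('top')) for _ in range(2)],0)
f=grab_frame('wrist');save(f,'w3');Ww=cloud(f)
for c,W in (('top',W),('wrist',Ww)):
  for lo,hi in ((528,588),):
    P=W[(W[...,0]>lo)&(W[...,0]<hi)&(W[...,1]>215)&(W[...,1]<280)&(W[...,2]>160)&(W[...,2]<200)]
    if len(P)<20: print(c,len(P));continue
    g=lambda p:np.hypot(P[:,1]-p[0]-p[1]*(P[:,0]-550),P[:,2]-p[2])-26
    s=least_squares(g,[247,0,167],loss='soft_l1',f_scale=1);print(c,len(P),s.x[0].round(1),np.degrees(s.x[1]).round(1),s.x[2].round(1),np.abs(s.fun).mean().round(2))
st()
E
```

```text
30.5 [477.  233.7 259. ] [-1.7998e+02  2.0000e-02  9.4330e+01] [ 0.7 -0.7 -1.7] 23.6 35.0
top 436 246.9 3.5 165.6 0.82
wrist 4024 249.7 3.9 166.9 0.49
30.65 [476.9 232.4 259.3] [1.7999e+02 1.0000e-02 9.4210e+01] [ 0.3  0.  -1.9] 23.8 35.0<stdin>:4: RuntimeWarning: Mean of empty slice
```

View pics/w3.png

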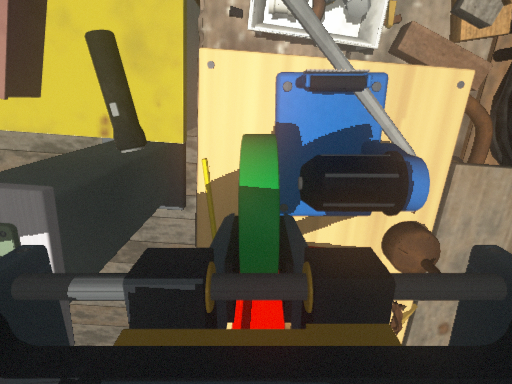

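The wrist view shows the green roll (260,200) in front of the bare hub (tip about (300,185)). I shift 10 mm in y, lower, and insert.

Request:
move_arm(
  plan=[
    {"x":5,"y":0,"z":10,"rx":0,"ry":0,"rz":0},
    {"x":5,"y":0,"z":20,"rx":0,"ry":0,"rz":0},
    {"x":0,"y":0,"z":15,"rx":0,"ry":0,"rz":0},
    {"x":0,"y":0,"z":5,"rx":0,"ry":0,"rz":0},
    {"x":0,"y":0,"z":0,"rx":0,"ry":0,"rz":0},
    {"x":0,"y":0,"z":0,"rx":0,"ry":0,"rz":0},
  ],
)

```text
time_s: 31.25
ee_pos: [476.9, 242.9, 209.5]
ee_rot: [179.9, -0.0, 94.2]
force: [-0.4, 0.9, -2.1]
gripper_width: 23.7
gripper_force: 35.0
```

Request:
move_arm(
  plan=[
    {"x":0,"y":8,"z":0,"rx":0,"ry":0,"rz":0},
    {"x":0,"y":12,"z":0,"rx":0,"ry":0,"rz":0},
    {"x":0,"y":12,"z":0,"rx":0,"ry":0,"rz":0},
    {"x":0,"y":12,"z":0,"rx":0,"ry":0,"rz":0},
    {"x":0,"y":0,"z":0,"rx":0,"ry":0,"rz":0},
  ],
)

```text
time_s: 31.75
ee_pos: [522.6, 246.2, 208.6]
ee_rot: [179.9, 0.0, 94.2]
force: [-0.2, -0.2, -1.4]
gripper_width: 23.5
gripper_force: 35.0
```

Request:
move_arm(
  plan=[
    {"x":0,"y":12,"z":0,"rx":0,"ry":0,"rz":0},
    {"x":0,"y":12,"z":0,"rx":0,"ry":0,"rz":0},
    {"x":0,"y":11,"z":0,"rx":0,"ry":0,"rz":0},
    {"x":0,"y":0,"z":0,"rx":0,"ry":0,"rz":0},
    {"x":0,"y":0,"z":5,"rx":0,"ry":0,"rz":0},
    {"x":0,"y":0,"z":4,"rx":0,"ry":0,"rz":0},
    {"x":0,"y":0,"z":0,"rx":0,"ry":0,"rz":0},
    {"x":0,"y":0,"z":0,"rx":0,"ry":0,"rz":0},
  ],
)

```text
time_s: 32.55
ee_pos: [554.9, 248.7, 199.8]
ee_rot: [-180.0, 0.0, 94.3]
force: [-1.2, 1.2, -2.8]
gripper_width: 24.0
gripper_force: 35.0
```

Request:
move_arm(
  plan=[
    {"x":0,"y":0,"z":2.5,"rx":0,"ry":0,"rz":0},
    {"x":0,"y":0,"z":0,"rx":0,"ry":0,"rz":0},
  ],
)

```text
time_s: 32.75
ee_pos: [555.5, 248.8, 197.7]
ee_rot: [180.0, -0.0, 94.2]
force: [0.7, 0.1, -0.9]
gripper_width: 24.2
gripper_force: 35.0
```

Near contact; release and rise.

Request:
move_arm(
  plan=[
    {"x":0,"y":0,"z":0.5,"rx":0,"ry":0,"rz":0},
    {"x":0,"y":0,"z":0,"rx":0,"ry":0,"rz":0},
    {"x":0,"y":0,"z":0,"rx":0,"ry":0,"rz":0},
    {"x":0,"y":0,"z":0,"rx":0,"ry":0,"rz":0},
    {"x":0,"y":0,"z":-10,"rx":0,"ry":0,"rz":0},
    {"x":0,"y":0,"z":-20,"rx":0,"ry":0,"rz":0},
    {"x":0,"y":0,"z":-20,"rx":0,"ry":0,"rz":0},
    {"x":0,"y":0,"z":-10,"rx":0,"ry":0,"rz":0},
    {"x":0,"y":0,"z":0,"rx":0,"ry":0,"rz":0},
  ],
  grip=0.42,
)

```text
time_s: 33.65
ee_pos: [556.2, 249.1, 259.0]
ee_rot: [179.8, -0.1, 94.2]
force: [-0.7, -0.1, 0.2]
gripper_width: 38.6
gripper_force: 0.0
```

```bash
python3 - <<'E'
from h import *
st();grab_frame('top');f=rolls('top',['roll_blue','roll_yellow','roll_green','spent_roll']);f=rolls('scene',['roll_green']);a=cv2.resize(f['img'][150:290,120:320],None,fx=3,fy=3)[:,:,::-1];cv2.imwrite('pics/s5.png',a);st()
E
```

```text
33.65 [556.2 249.1 259. ] [ 1.7978e+02 -7.0000e-02  9.4240e+01] [-0.7 -0.1  0.2] 38.6 0.0
roll_blue 0.88 x 573.1 592.3 mid 582.7 y -162.0 top 209.5 yaw 0.5
roll_yellow few
roll_green 0.84 x 544.4 564.9 mid 554.7 y 233.8 top 213.3 yaw 2.7
spent_roll few
roll_green 0.81 x 541.7 562.3 mid 552.0 y 250.4 top 214.9 yaw 1.6
34.05 [555.1 248.6 256.2] [-1.7993e+02  3.0000e-02  9.4240e+01] [-0.6 -0.2 -0.9] 38.3 0.0
```

View pics/s5.png

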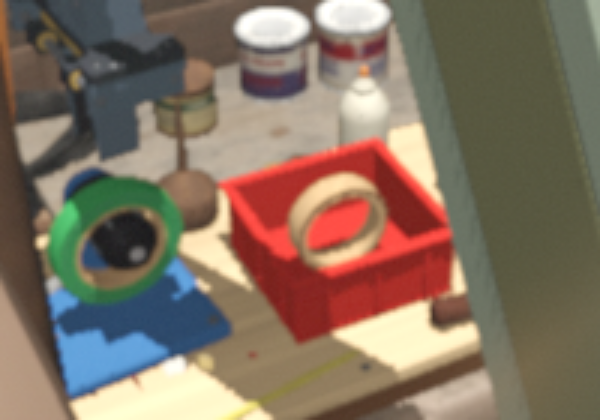

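Green hangs on the hub (crop (115,240), top at 213 as it must be). Going for yellow on the spare peg.

Request:
move_arm(
  plan=[
    {"x":-40,"y":-6,"z":0,"rx":0,"ry":0,"rz":0},
    {"x":-48,"y":-7,"z":0,"rx":0,"ry":0,"rz":0},
    {"x":-48,"y":-7,"z":0,"rx":0,"ry":0,"rz":0},
    {"x":-48,"y":-7,"z":0,"rx":0,"ry":0,"rz":0},
    {"x":-48,"y":-7,"z":0,"rx":0,"ry":0,"rz":0},
    {"x":-48,"y":-7,"z":0,"rx":0,"ry":0,"rz":0},
    {"x":-48,"y":-7,"z":0,"rx":0,"ry":0,"rz":0},
    {"x":-42,"y":-7,"z":0,"rx":0,"ry":0,"rz":0},
    {"x":-28,"y":-5,"z":0,"rx":0,"ry":0,"rz":0},
    {"x":-11.8,"y":-1.8,"z":0,"rx":0,"ry":0,"rz":0.067},
  ],
)

```text
time_s: 35.05
ee_pos: [523.4, -167.3, 256.6]
ee_rot: [-180.0, 0.0, 90.1]
force: [0.5, 0.8, 0.2]
gripper_width: 38.3
gripper_force: 0.0
```

```bash
python3 - <<'E'
from h import *
grab_frame('top');grab_frame('top');grab_frame('top');st();f=rolls('wrist',['roll_yellow','roll_blue']);rolls('top',['roll_green']);st()
E
```

```text
35.2 [ 523.8 -165.   256.7] [-1.7997e+02 -3.0000e-02  9.0380e+01] [ 0.8  0.1 -0.4] 38.3 0.0
roll_yellow 0.83 x 514.6 536.1 mid 525.3 y -159.1 top 205.5 yaw 0.5
roll_blue 0.8 x 573.7 595.7 mid 584.7 y -158.0 top 209.3 yaw 0.4
roll_green 0.75 x 544.2 564.9 mid 554.5 y 246.8 top 213.4 yaw 5.5
35.45 [ 524.2 -163.5  257. ] [-1.800e+02 -1.000e-02  9.052e+01] [ 0.  -0.2  0.9] 38.6 0.0
```

Request:
move_arm(
  plan=[
    {"x":-1,"y":0,"z":22,"rx":0,"ry":0,"rz":0},
    {"x":0,"y":0,"z":20,"rx":0,"ry":0,"rz":0},
    {"x":0,"y":0,"z":13,"rx":0,"ry":0,"rz":0},
    {"x":0,"y":0,"z":8,"rx":0,"ry":0,"rz":0},
    {"x":0,"y":0,"z":3,"rx":0,"ry":0,"rz":0},
    {"x":0,"y":0,"z":0,"rx":0,"ry":0,"rz":0},
    {"x":0,"y":0,"z":0,"rx":0,"ry":0,"rz":0},
  ],
)

```text
time_s: 36.15
ee_pos: [524.5, -165.6, 191.7]
ee_rot: [179.9, 0.0, 90.4]
force: [0.2, 0.5, -0.2]
gripper_width: 38.0
gripper_force: 0.0
```

Request:
move_arm(
  plan=[
    {"x":0,"y":0,"z":0,"rx":0,"ry":0,"rz":0},
    {"x":0,"y":0,"z":0,"rx":0,"ry":0,"rz":0},
    {"x":0,"y":0,"z":0,"rx":0,"ry":0,"rz":0},
    {"x":0,"y":0,"z":0,"rx":0,"ry":0,"rz":0},
    {"x":0,"y":0,"z":0,"rx":0,"ry":0,"rz":0},
  ],
  grip=0,
)

```text
time_s: 36.65
ee_pos: [524.4, -165.7, 191.4]
ee_rot: [179.9, 0.0, 90.4]
force: [0.7, 0.5, 3.4]
gripper_width: 23.8
gripper_force: 35.0
```

Request:
move_arm(
  plan=[
    {"x":0,"y":0,"z":-6,"rx":0,"ry":0,"rz":0},
    {"x":0,"y":0,"z":-11,"rx":0,"ry":0,"rz":0},
    {"x":0,"y":0,"z":-11,"rx":0,"ry":0,"rz":0},
    {"x":0,"y":0,"z":0,"rx":0,"ry":0,"rz":0},
    {"x":0,"y":-12,"z":0,"rx":0,"ry":0,"rz":0},
    {"x":0,"y":-25,"z":0,"rx":0,"ry":0,"rz":0},
    {"x":0,"y":-25,"z":0,"rx":0,"ry":0,"rz":0},
    {"x":0,"y":-22,"z":0,"rx":0,"ry":0,"rz":0},
    {"x":0,"y":-12,"z":0,"rx":0,"ry":0,"rz":0},
    {"x":0,"y":0,"z":0,"rx":0,"ry":0,"rz":0},
  ],
)

```text
time_s: 37.65
ee_pos: [426.2, -166.0, 218.9]
ee_rot: [-180.0, -0.0, 90.3]
force: [0.2, -0.3, -2.2]
gripper_width: 23.7
gripper_force: 35.0
```

Request:
move_arm(
  plan=[
    {"x":-10,"y":0,"z":0,"rx":0,"ry":0,"rz":0},
    {"x":-25,"y":0,"z":0,"rx":0,"ry":0,"rz":0},
    {"x":-30,"y":0,"z":0,"rx":0,"ry":0,"rz":0},
    {"x":-30,"y":0,"z":0,"rx":0,"ry":0,"rz":0},
    {"x":-30,"y":0,"z":0,"rx":0,"ry":0,"rz":0},
    {"x":-30,"y":0,"z":0,"rx":0,"ry":0,"rz":0},
    {"x":-25,"y":0,"z":0,"rx":0,"ry":0,"rz":0},
    {"x":-19,"y":0,"z":0,"rx":0,"ry":0,"rz":0.038},
    {"x":0,"y":0,"z":0,"rx":0,"ry":0,"rz":0},
    {"x":0,"y":0,"z":0,"rx":0,"ry":0,"rz":0},
  ],
)

```text
time_s: 38.65
ee_pos: [429.6, -365.3, 218.4]
ee_rot: [-180.0, -0.1, 88.2]
force: [-0.1, 0.3, -2.7]
gripper_width: 23.7
gripper_force: 35.0
```

Request:
move_arm(
  plan=[
    {"x":0,"y":10,"z":0,"rx":0,"ry":0,"rz":0},
    {"x":0,"y":20,"z":0,"rx":0,"ry":0,"rz":0},
    {"x":0,"y":25,"z":0,"rx":0,"ry":0,"rz":0},
    {"x":0,"y":25,"z":0,"rx":0,"ry":0,"rz":0},
    {"x":0,"y":22,"z":0,"rx":0,"ry":0,"rz":0},
    {"x":0,"y":12,"z":0,"rx":0,"ry":0,"rz":0},
    {"x":0,"y":0,"z":8,"rx":0,"ry":0,"rz":0},
    {"x":0,"y":0,"z":10,"rx":0,"ry":0,"rz":0},
    {"x":0,"y":0,"z":7,"rx":0,"ry":0,"rz":0},
    {"x":0,"y":0,"z":0,"rx":0,"ry":0,"rz":0},
  ],
)

```text
time_s: 39.65
ee_pos: [541.9, -368.3, 192.5]
ee_rot: [-179.8, -0.1, 88.2]
force: [0.2, -0.7, -1.8]
gripper_width: 23.4
gripper_force: 35.0
```

Request:
move_arm(
  plan=[
    {"x":0,"y":0,"z":1.5,"rx":0,"ry":0,"rz":0},
    {"x":0,"y":0,"z":0,"rx":0,"ry":0,"rz":0},
  ],
)

```text
time_s: 39.85
ee_pos: [543.0, -368.9, 192.7]
ee_rot: [180.0, 0.0, 88.2]
force: [0.3, 0.5, -1.8]
gripper_width: 23.7
gripper_force: 35.0
```

Request:
move_arm(
  plan=[
    {"x":0,"y":0,"z":1.5,"rx":0,"ry":0,"rz":0},
    {"x":0,"y":0,"z":0,"rx":0,"ry":0,"rz":0},
  ],
)

```text
time_s: 40.05
ee_pos: [543.4, -369.0, 191.5]
ee_rot: [180.0, 0.0, 88.2]
force: [-1.1, 0.2, -0.2]
gripper_width: 24.0
gripper_force: 35.0
```

Request:
move_arm(
  plan=[
    {"x":0,"y":0,"z":0,"rx":0,"ry":0,"rz":0},
    {"x":0,"y":0,"z":0,"rx":0,"ry":0,"rz":0},
    {"x":0,"y":0,"z":0,"rx":0,"ry":0,"rz":0},
    {"x":0,"y":0,"z":-10,"rx":0,"ry":0,"rz":0},
    {"x":0,"y":0,"z":-20,"rx":0,"ry":0,"rz":0},
    {"x":0,"y":0,"z":-25,"rx":0,"ry":0,"rz":0},
    {"x":0,"y":0,"z":-10,"rx":0,"ry":0,"rz":0},
    {"x":0,"y":0,"z":0,"rx":0,"ry":0,"rz":0},
  ],
  grip=0.42,
)

```text
time_s: 40.85
ee_pos: [544.2, -369.3, 258.3]
ee_rot: [179.8, 0.1, 88.2]
force: [0.7, 0.5, -0.8]
gripper_width: 38.4
gripper_force: 0.0
```

Request:
move_arm(
  plan=[
    {"x":20,"y":4,"z":0,"rx":0,"ry":0,"rz":0},
    {"x":35,"y":6,"z":0,"rx":0,"ry":0,"rz":0},
    {"x":35,"y":6,"z":0,"rx":0,"ry":0,"rz":0},
    {"x":35,"y":6,"z":0,"rx":0,"ry":0,"rz":0},
    {"x":35,"y":6,"z":0,"rx":0,"ry":0,"rz":0},
    {"x":30,"y":5,"z":0,"rx":0,"ry":0,"rz":0},
    {"x":16,"y":1.5,"z":0,"rx":0,"ry":0,"rz":-0.038},
    {"x":0,"y":0,"z":0,"rx":0,"ry":0,"rz":0},
    {"x":0,"y":0,"z":0,"rx":0,"ry":0,"rz":0},
  ],
)

```text
time_s: 41.75
ee_pos: [583.9, -164.2, 255.4]
ee_rot: [-179.9, 0.0, 90.4]
force: [0.6, -1.2, -0.7]
gripper_width: 38.5
gripper_force: 0.0
```

```bash
python3 - <<'E'
from h import *
st();f=rolls('wrist',['roll_blue']);rolls('top',['roll_yellow','roll_green']);st()
E
```

```text
41.75 [ 583.9 -164.2  255.4] [-1.7994e+02  4.0000e-02  9.0430e+01] [ 0.6 -1.2 -0.7] 38.5 0.0
roll_blue 0.81 x 574.8 596.6 mid 585.7 y -157.7 top 209.4 yaw 0.5
roll_yellow 0.82 x 531.7 551.3 mid 541.5 y -367.1 top 205.2 yaw 0.3
roll_green 0.83 x 544.0 564.9 mid 554.5 y 242.6 top 213.2 yaw 4.7
42.0 [ 584.  -165.1  255.8] [-1.7999e+02  2.0000e-02  9.0300e+01] [-0.6  0.3  0.6] 38.1 0.0
```

Yellow is back at x≈541.5 (was 542.2). Now blue.

Request:
move_arm(
  plan=[
    {"x":0.5,"y":0.5,"z":22,"rx":0,"ry":0,"rz":0},
    {"x":0,"y":0,"z":20,"rx":0,"ry":0,"rz":0},
    {"x":0,"y":0,"z":13,"rx":0,"ry":0,"rz":0},
    {"x":0,"y":0,"z":7,"rx":0,"ry":0,"rz":0},
    {"x":0,"y":0,"z":3,"rx":0,"ry":0,"rz":0},
    {"x":0,"y":0,"z":0,"rx":0,"ry":0,"rz":0},
    {"x":0,"y":0,"z":0,"rx":0,"ry":0,"rz":0},
  ],
)

```text
time_s: 42.7
ee_pos: [585.3, -163.6, 191.8]
ee_rot: [179.9, 0.0, 90.4]
force: [0.1, 0.3, -0.6]
gripper_width: 38.3
gripper_force: 0.0
```

Request:
move_arm(
  plan=[
    {"x":0,"y":0,"z":0,"rx":0,"ry":0,"rz":0},
    {"x":0,"y":0,"z":0,"rx":0,"ry":0,"rz":0},
    {"x":0,"y":0,"z":0,"rx":0,"ry":0,"rz":0},
    {"x":0,"y":0,"z":0,"rx":0,"ry":0,"rz":0},
    {"x":0,"y":0,"z":0,"rx":0,"ry":0,"rz":0},
  ],
  grip=0,
)

```text
time_s: 43.2
ee_pos: [585.0, -163.4, 191.5]
ee_rot: [179.9, 0.0, 90.4]
force: [1.0, 0.0, 3.0]
gripper_width: 23.6
gripper_force: 35.0
```

Request:
move_arm(
  plan=[
    {"x":0,"y":0,"z":-6,"rx":0,"ry":0,"rz":0},
    {"x":0,"y":0,"z":-11,"rx":0,"ry":0,"rz":0},
    {"x":0,"y":0,"z":-11,"rx":0,"ry":0,"rz":0},
    {"x":0,"y":-10,"z":0,"rx":0,"ry":0,"rz":0},
    {"x":0,"y":-25,"z":0,"rx":0,"ry":0,"rz":0},
    {"x":0,"y":-32,"z":0,"rx":0,"ry":0,"rz":0},
    {"x":0,"y":-32,"z":0,"rx":0,"ry":0,"rz":0},
    {"x":0,"y":-30,"z":0,"rx":0,"ry":0,"rz":0},
    {"x":0,"y":-20,"z":0,"rx":0,"ry":0,"rz":0},
    {"x":0,"y":-8,"z":0,"rx":0,"ry":0,"rz":0},
  ],
)

```text
time_s: 44.2
ee_pos: [425.1, -164.2, 219.1]
ee_rot: [-179.9, -0.0, 90.4]
force: [-0.4, 0.0, -2.5]
gripper_width: 23.3
gripper_force: 35.0
```

Request:
move_arm(
  plan=[
    {"x":0,"y":0,"z":0,"rx":0,"ry":0,"rz":0},
    {"x":-10,"y":0,"z":0,"rx":0,"ry":0,"rz":0},
    {"x":-25,"y":0,"z":0,"rx":0,"ry":0,"rz":0},
    {"x":-30,"y":0,"z":0,"rx":0,"ry":0,"rz":0},
    {"x":-30,"y":0,"z":0,"rx":0,"ry":0,"rz":0},
    {"x":-30,"y":0,"z":0,"rx":0,"ry":0,"rz":0},
    {"x":-30,"y":0,"z":0,"rx":0,"ry":0,"rz":0},
    {"x":-25,"y":0,"z":0,"rx":0,"ry":0,"rz":0},
    {"x":-19,"y":0,"z":0,"rx":0,"ry":0,"rz":0.038},
    {"x":0,"y":0,"z":0,"rx":0,"ry":0,"rz":0},
  ],
)

```text
time_s: 45.2
ee_pos: [429.8, -366.3, 218.2]
ee_rot: [180.0, 0.0, 88.0]
force: [0.8, 0.6, -2.4]
gripper_width: 23.3
gripper_force: 35.0
```

Request:
move_arm(
  plan=[
    {"x":0,"y":10,"z":0,"rx":0,"ry":0,"rz":0},
    {"x":0,"y":20,"z":0,"rx":0,"ry":0,"rz":0},
    {"x":0,"y":20,"z":0,"rx":0,"ry":0,"rz":0},
    {"x":0,"y":13,"z":0,"rx":0,"ry":0,"rz":0},
    {"x":0,"y":0,"z":0,"rx":0,"ry":0,"rz":0},
    {"x":0,"y":0,"z":0,"rx":0,"ry":0,"rz":0},
  ],
)

```text
time_s: 45.8
ee_pos: [492.0, -364.7, 218.7]
ee_rot: [-179.9, -0.0, 88.3]
force: [0.1, 0.5, -2.0]
gripper_width: 23.8
gripper_force: 35.0
```

Request:
move_arm(
  plan=[
    {"x":-2,"y":1,"z":8,"rx":0,"ry":0,"rz":0},
    {"x":0,"y":0,"z":10,"rx":0,"ry":0,"rz":0},
    {"x":0,"y":0,"z":7,"rx":0,"ry":0,"rz":0},
    {"x":0,"y":0,"z":2.5,"rx":0,"ry":0,"rz":0},
    {"x":0,"y":0,"z":0,"rx":0,"ry":0,"rz":0},
    {"x":0,"y":0,"z":0,"rx":0,"ry":0,"rz":0},
  ],
)

```text
time_s: 46.4
ee_pos: [492.5, -367.4, 191.5]
ee_rot: [-180.0, -0.0, 88.2]
force: [-1.6, 0.9, 2.6]
gripper_width: 24.1
gripper_force: 35.0
```

Request:
move_arm(
  plan=[
    {"x":0,"y":0,"z":0.5,"rx":0,"ry":0,"rz":0},
    {"x":0,"y":0,"z":0,"rx":0,"ry":0,"rz":0},
    {"x":0,"y":0,"z":0,"rx":0,"ry":0,"rz":0},
    {"x":0,"y":0,"z":-10,"rx":0,"ry":0,"rz":0},
    {"x":0,"y":0,"z":-20,"rx":0,"ry":0,"rz":0},
    {"x":0,"y":0,"z":-30,"rx":0,"ry":0,"rz":0},
    {"x":0,"y":0,"z":-30,"rx":0,"ry":0,"rz":0},
    {"x":0,"y":0,"z":-20,"rx":0,"ry":0,"rz":0},
    {"x":0,"y":0,"z":0,"rx":0,"ry":0,"rz":0},
  ],
  grip=0.42,
)

```text
time_s: 47.3
ee_pos: [494.3, -368.4, 305.2]
ee_rot: [179.6, 0.3, 88.2]
force: [0.8, -0.3, -0.2]
gripper_width: 38.3
gripper_force: 0.0
```

Request:
move_arm(
  plan=[
    {"x":-30,"y":-30,"z":0,"rx":0,"ry":0,"rz":0},
    {"x":-30,"y":-30,"z":0,"rx":0,"ry":0,"rz":0},
    {"x":-30,"y":-30,"z":0,"rx":0,"ry":0,"rz":0},
    {"x":-30,"y":-30,"z":0,"rx":0,"ry":0,"rz":0},
    {"x":-30,"y":-30,"z":0,"rx":0,"ry":0,"rz":0},
    {"x":-20,"y":-30,"z":0,"rx":0,"ry":0,"rz":0},
    {"x":-10,"y":-20,"z":0,"rx":0,"ry":0,"rz":0},
    {"x":0,"y":0,"z":0,"rx":0,"ry":0,"rz":0},
    {"x":0,"y":0,"z":0,"rx":0,"ry":0,"rz":0},
  ],
)

```text
time_s: 48.2
ee_pos: [287.4, -540.9, 300.1]
ee_rot: [-180.0, -0.1, 88.2]
force: [0.8, 0.8, -0.0]
gripper_width: 38.7
gripper_force: 0.0
```

```bash
python3 - <<'E'
from h import *
st();f=rolls('top',['roll_blue','roll_yellow','roll_green','spent_roll']);save(f,'t9')
W=cloud(f)
for n in ['spent_roll','glue_bottle','oil_can']:
    m=masks_of('top',n)
    if m: P=W[m[0]['pixels']];P=P[~np.isnan(P[:,0])];print(n,m[0]['p'],np.percentile(P,[2,50,98],axis=0).round().tolist())
E
```

```text
48.2 [ 287.4 -540.9  300.1] [-1.800e+02 -9.000e-02  8.817e+01] [ 0.8  0.8 -0. ] 38.7 0.0
roll_blue 0.89 x 480.4 501.4 mid 490.9 y -366.2 top 209.7 yaw -2.0
roll_yellow 0.66 x 531.7 551.0 mid 541.4 y -366.1 top 205.2 yaw -1.6
roll_green 0.62 x 544.0 562.7 mid 553.4 y 246.8 top 213.2 yaw 5.1
spent_roll few
spent_roll 0.8 [[530.0, -1.0, 61.0], [539.0, 42.0, 138.0], [556.0, 86.0, 151.0]]
glue_bottle 0.61 [[540.0, 192.0, 127.0], [552.0, 233.0, 199.0], [568.0, 297.0, 213.0]]
oil_can 0.65 [[656.0, 107.0, 48.0], [682.0, 134.0, 91.0], [723.0, 169.0, 162.0]]
```

View pics/t9.png

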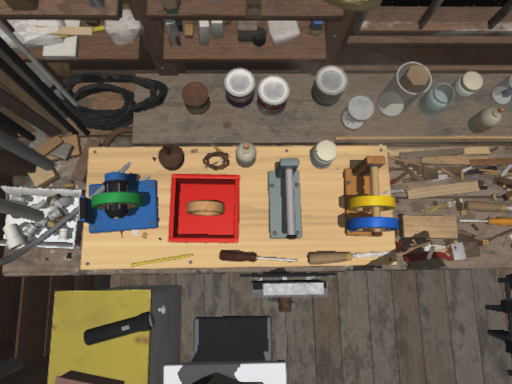

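The top view shows green on the hub (117,199), brown in the bin (205,208), yellow (371,202) and blue (373,223) back in order, the spare peg empty, and the bottle and can where they were.

```bash
python3 -c "
from workcell import job_done
print(job_done())"
```

```text
the job is handed in; nothing more can be done
None
```

The job is done and handed in at about 48 s of the 144 s allowed: the green roll is on the dispenser hub, the brown roll is in the scrap bin (standing on edge), yellow and blue are back on the wooden peg in their order within about 1 mm, and the glue bottle and oil can were never touched.

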